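# Change over the cartridge test station

### The arm

A 6-joint arm with a two-finger parallel gripper is mounted at the origin on the work surface. World frame = base frame: x ahead of the robot, y to its left, z up, the work surface at z = 0. Lengths are in m, angles in rad, forces in N, time in s.
With the tool pointing down it reaches from about 0.35 to 0.975 m from the base axis. Payload 4.9 kg.
Tool frame: the origin (TCP) lies midway between the tips of the shut fingers; the grasp point (between the pads) lies 19 mm behind it; z points along the fingers, y is the line along which they close (so a half turn about z gives the same grasp; the last joint's range is limited). The gripper opens to 85 mm and grips with 20 to 120 N. Pads are 22 mm wide; open, the fingers measure 114 mm over their backs; the gripper's body (76 mm by 85 mm) begins 54 mm behind the grasp point. The pads swing forward as they close: fully open they stand 13 mm farther back than shut.
Start: joints at [-1.353, 0.053, 1.613, -0, 1.476, -0.119], TCP at [0.207, -0.59, 0.231] pointing down, gripper open.
Joint ranges: [-3.01, 3.01], [-1.01, 2.22], [0.06, 2.58], [-1.02, 4.17], [0.09, 2.62], [-3.14, 3.14]. Speed limits (rad/s): [2.57, 2.57, 3.14, 3.14, 3.14, 3.14].

### API

Orientations are given as a unit quaternion [w, x, y, z].
In Python, from plant import * gives the robot as it stands.
- The arm moves only by the tool jog_arm, never from a script. Its argument "targets" is a list of rows, each a list of 3 entries, a list of its own where there are three numbers: the shift along the tool's x, y, z in units of 25 mm (1.0 is 25 mm), then the turn, a rotation vector about the tool's x, y, z in units of 8 degrees (1.0 is 8 degrees), then the opening in per cent of the stroke, from 0 (shut) to 100 (fully open). A call has 1 to 8 rows; each row is the pose to reach, as a shift and turn from the pose commanded when the call began, along the tool's axes at that moment; what a row does not reach only later rows make up. A row lasts 1/8 s, in which the tool goes at most 62.5 mm and 10.7 degrees, less where a joint would pass 70% of its speed; a pose out of reach is approached as far as the arm can. A call with a gripper value outside its range is refused whole. The fingers move at their own pace and stop on an object; the grip force is fixed at half the most. Time passes only in rows, so rows that repeat a pose let the fingers close. It gives the time, the measured TCP pose, the force, the opening and the grip force at its end, in the units of the state.
- state(): the state, without advancing time (a new reading comes with each control period).
- grab_frame(name): name is "scene" or "top" or "wrist"; returns (picture, depth): 384x512x3 uint8, red, green, blue; 384x512 float32, m along the optical axis (not along the pixel's ray), 0 where there is no reading.
- camera_params(name): a dict with "fovy" (degrees; the focal length in pixels is half the picture's height over the tangent of half this angle, whatever the lens; pixels are square), "cx", "cy" (the principal point, pixels), "rvec" (rotation vector, rad) and "tvec" (3), from world to camera coordinates, as OpenCV has them; the wrist camera has in their place "hand_eye" (4x4, takes a point from camera to tool coordinates, whose origin is the TCP and whose axes are the flange's). Camera axes: x right, y down, z forward; pixel columns grow to the right and rows downward; lengths in m; the calibration is good to about 2 mm. A picture is of the moment at which its call begins: read the wrist's pose just before it. camera_params takes no time and is no camera call.
- job_done(): hands the job in; it is judged then, once.
The state is a dict: "time": time; "joint_pos": joint angles; "joint_vel": joint speeds; "joint_efforts": joint torques, N m; "tool_pos": TCP position; "tool_rot": TCP orientation; "contact_force": force on the tool from outside, world axes, zero at the start; "ft_torque": the same for the moment, N m; "gripper_width": opening from 0.0 (shut) to 1.0 (fully open); "grasp_force": force on a finger pad.
Only numpy, scipy, OpenCV 4.12 (cv2) and the standard library are available. Lean on these libraries where they do the work, as an engineer would, in place of code of your own. Each camera call takes 0.05 s, during which the arm holds its last target. There are 200 camera calls.

### The job

Change over the test station: push the ejector slide on the reader all the way so that the used cartridge comes out, and drop that cartridge into the open yellow waste tub. Put every fresh cartridge from the bench on the warming plate, one to a place (any place), down flat on the metal and slid fully home, under the lips against both rear stops and up against the side stop. Once all of that is done, press the timer's start button; leave the jar, the bottle and the steel dish alone.

Things in the scene. Friction and masses are not known exactly. Their poses are not given: they have to be found in the camera images.
- plate: Warming plate, fixed: white case 215 mm (x) by 270 mm (y), flat aluminium top 40 mm above the bench. Origin: centre of its underside. Four cartridge places, two by two, 105 mm apart in x, 135 in y. Each has two steel rear stops on its +x side with lips that reach over the flange, and one side stop on its +y side (14 mm wide, 10 mm high, midway).
- lip (a point): Middle of place 1's rear stops, at lip height; all places are alike. The two stops are 10 mm wide, 12 mm high, 54 mm apart in y (44 mm between them, so a finger passes). Their lips reach 4 mm over the flange, undersides 7 mm above the plate: a cartridge cannot be lowered straight in; set it down 6 mm or more short in x, then slide it under.
- nest1 (a point): Where the centre of the underside of a cartridge fully home in place 1 (near the robot side, +y) lies, on the plate's top; axes as the plate's. Cartridge's long side (its y) along this y, either end first. The rear stops touch its flange at x = +27 mm, the side stop its end at y = +42 mm: it comes home by sliding to +x and +y.
- nest2 (a point): Where the centre of the underside of a cartridge fully home in place 2 (near the robot side, -y) lies, on the plate's top; axes as the plate's. Cartridge's long side (its y) along this y, either end first. The rear stops touch its flange at x = +27 mm, the side stop its end at y = +42 mm: it comes home by sliding to +x and +y.
- nest3 (a point): Where the centre of the underside of a cartridge fully home in place 3 (far side, +y) lies, on the plate's top; axes as the plate's. Cartridge's long side (its y) along this y, either end first. The rear stops touch its flange at x = +27 mm, the side stop its end at y = +42 mm: it comes home by sliding to +x and +y.
- nest4 (a point): Where the centre of the underside of a cartridge fully home in place 4 (far side, -y) lies, on the plate's top; axes as the plate's. Cartridge's long side (its y) along this y, either end first. The rear stops touch its flange at x = +27 mm, the side stop its end at y = +42 mm: it comes home by sliding to +x and +y.
- reader: Cartridge reader, fixed: white case 230 mm (x) by 130 mm (y), 78 mm high. Origin: centre of its underside. At its front (-x) an open apron 30 mm high, x = -115 to -50 mm; behind it a hood over the bay (level floor, mouth 57 mm wide). At the start the used cartridge lies wholly under the hood, held by a 2 N leaf spring on its top.
- ejector (a joint): Ejector slide of the reader: 0 at rest (rear), 0.050 m pushed fully to the reader's front (-x). It springs back: 2 N at the start, 8 N at the end, plus 1 to 3 N for the cartridge. Fully pushed, it leaves the cartridge 50 mm out on the apron to be gripped by its block; the rest, 35 mm, must be drawn out to -x before lifting.
- eject_tab (a point): Top centre of the ejector's thumb tab on the roof of the reader: 26 mm wide (reader's y), 12 mm thick (x), standing 31 mm above the roof, which is 78 mm above the bench. Push it to the reader's -x from behind; the roof behind it is flat for 69 mm. Moves with the slide.
- used: White plastic test cartridge: flat base flange 54 mm (x) by 84 mm (y), 5 mm thick; on it, centred, a block 38 mm (x) by 72 mm (y), top 30 mm above the underside. About 0.08 kg. Origin: centre of the underside; z up. Flange and block are alike end for end. The used one, in the reader's bay at the start, its y axis along the reader's x.
- fresh1: White plastic test cartridge: flat base flange 54 mm (x) by 84 mm (y), 5 mm thick; on it, centred, a block 38 mm (x) by 72 mm (y), top 30 mm above the underside. About 0.08 kg. Origin: centre of the underside; z up. Flange and block are alike end for end. A fresh one, lying flat on the bench to the right of the plate (-y side). May be absent.
- fresh2: White plastic test cartridge: flat base flange 54 mm (x) by 84 mm (y), 5 mm thick; on it, centred, a block 38 mm (x) by 72 mm (y), top 30 mm above the underside. About 0.08 kg. Origin: centre of the underside; z up. Flange and block are alike end for end. A fresh one, lying flat on the bench to the right of the plate (-y side). May be absent.
- fresh3: White plastic test cartridge: flat base flange 54 mm (x) by 84 mm (y), 5 mm thick; on it, centred, a block 38 mm (x) by 72 mm (y), top 30 mm above the underside. About 0.08 kg. Origin: centre of the underside; z up. Flange and block are alike end for end. A fresh one, lying flat on the bench to the right of the plate (-y side). May be absent.
- fresh4: White plastic test cartridge: flat base flange 54 mm (x) by 84 mm (y), 5 mm thick; on it, centred, a block 38 mm (x) by 72 mm (y), top 30 mm above the underside. About 0.08 kg. Origin: centre of the underside; z up. Flange and block are alike end for end. A fresh one, lying flat on the bench to the right of the plate (-y side). May be absent.
- tub: Open yellow waste tub with a red rim, fixed, round, 120 mm high, rim 130 mm across outside, 118 mm inside. Origin: centre of its underside.
- timer: White bench timer, fixed, 66 mm (x) by 78 mm (y), 22 mm high, dark display. Origin: centre of its underside.
- start (a joint): The timer's start button, the large middle one: 0 at rest, 0.005 m fully down; it springs back; 1 N to begin, 3.5 N fully down.
- start_top (a point): Top centre of the start button, 22 mm across, standing 8 mm above the timer.
- jar: Specimen jar, 64 mm across, 85 mm high, loose, to be left alone. Origin: centre of the underside.
- spray: White dropper bottle, 44 mm across, 95 mm high, loose, to be left alone. Origin: centre of the underside.
- dish: Round steel dish, 90 mm across, 30 mm high, loose, to be left alone. Origin: centre of the underside.
There are look-alikes about, which are no part of the job. Leave any orange look-alike of the timer alone.

How it is judged:
On the way, in this order (a step that is already met when the one before it is completed fails the run):
1. the ejector slide has been pushed at least 42 mm and the used cartridge has come out of the bay by at least 35 mm (value of joint ejector above 0.042 m and x of used in the frame of reader below -0.045 m), for 0.1 s.
2. the used cartridge is in the waste tub and every fresh cartridge is fully home on the warming plate (horizontal distance between used and tub below 0.06 m and z of used in the frame of tub below 0.1 m and ((x of fresh1 in the frame of nest1 between -0.0025 and 0.0025 m and y of fresh1 in the frame of nest1 between -0.0025 and 0.0025 m and z of fresh1 in the frame of nest1 between -0.003 and 0.002 m and angle between the x axis of fresh1 and the x axis of nest1, either way round below 0.04 rad and angle between fresh1's own z axis and vertical below 0.05 rad) or (x of fresh1 in the frame of nest2 between -0.0025 and 0.0025 m and y of fresh1 in the frame of nest2 between -0.0025 and 0.0025 m and z of fresh1 in the frame of nest2 between -0.003 and 0.002 m and angle between the x axis of fresh1 and the x axis of nest2, either way round below 0.04 rad and angle between fresh1's own z axis and vertical below 0.05 rad) or (x of fresh1 in the frame of nest3 between -0.0025 and 0.0025 m and y of fresh1 in the frame of nest3 between -0.0025 and 0.0025 m and z of fresh1 in the frame of nest3 between -0.003 and 0.002 m and angle between the x axis of fresh1 and the x axis of nest3, either way round below 0.04 rad and angle between fresh1's own z axis and vertical below 0.05 rad) or (x of fresh1 in the frame of nest4 between -0.0025 and 0.0025 m and y of fresh1 in the frame of nest4 between -0.0025 and 0.0025 m and z of fresh1 in the frame of nest4 between -0.003 and 0.002 m and angle between the x axis of fresh1 and the x axis of nest4, either way round below 0.04 rad and angle between fresh1's own z axis and vertical below 0.05 rad)) and ((x of fresh2 in the frame of nest1 between -0.0025 and 0.0025 m and y of fresh2 in the frame of nest1 between -0.0025 and 0.0025 m and z of fresh2 in the frame of nest1 between -0.003 and 0.002 m and angle between the x axis of fresh2 and the x axis of nest1, either way round below 0.04 rad and angle between fresh2's own z axis and vertical below 0.05 rad) or (x of fresh2 in the frame of nest2 between -0.0025 and 0.0025 m and y of fresh2 in the frame of nest2 between -0.0025 and 0.0025 m and z of fresh2 in the frame of nest2 between -0.003 and 0.002 m and angle between the x axis of fresh2 and the x axis of nest2, either way round below 0.04 rad and angle between fresh2's own z axis and vertical below 0.05 rad) or (x of fresh2 in the frame of nest3 between -0.0025 and 0.0025 m and y of fresh2 in the frame of nest3 between -0.0025 and 0.0025 m and z of fresh2 in the frame of nest3 between -0.003 and 0.002 m and angle between the x axis of fresh2 and the x axis of nest3, either way round below 0.04 rad and angle between fresh2's own z axis and vertical below 0.05 rad) or (x of fresh2 in the frame of nest4 between -0.0025 and 0.0025 m and y of fresh2 in the frame of nest4 between -0.0025 and 0.0025 m and z of fresh2 in the frame of nest4 between -0.003 and 0.002 m and angle between the x axis of fresh2 and the x axis of nest4, either way round below 0.04 rad and angle between fresh2's own z axis and vertical below 0.05 rad)) and ((x of fresh3 in the frame of nest1 between -0.0025 and 0.0025 m and y of fresh3 in the frame of nest1 between -0.0025 and 0.0025 m and z of fresh3 in the frame of nest1 between -0.003 and 0.002 m and angle between the x axis of fresh3 and the x axis of nest1, either way round below 0.04 rad and angle between fresh3's own z axis and vertical below 0.05 rad) or (x of fresh3 in the frame of nest2 between -0.0025 and 0.0025 m and y of fresh3 in the frame of nest2 between -0.0025 and 0.0025 m and z of fresh3 in the frame of nest2 between -0.003 and 0.002 m and angle between the x axis of fresh3 and the x axis of nest2, either way round below 0.04 rad and angle between fresh3's own z axis and vertical below 0.05 rad) or (x of fresh3 in the frame of nest3 between -0.0025 and 0.0025 m and y of fresh3 in the frame of nest3 between -0.0025 and 0.0025 m and z of fresh3 in the frame of nest3 between -0.003 and 0.002 m and angle between the x axis of fresh3 and the x axis of nest3, either way round below 0.04 rad and angle between fresh3's own z axis and vertical below 0.05 rad) or (x of fresh3 in the frame of nest4 between -0.0025 and 0.0025 m and y of fresh3 in the frame of nest4 between -0.0025 and 0.0025 m and z of fresh3 in the frame of nest4 between -0.003 and 0.002 m and angle between the x axis of fresh3 and the x axis of nest4, either way round below 0.04 rad and angle between fresh3's own z axis and vertical below 0.05 rad)) and ((x of fresh4 in the frame of nest1 between -0.0025 and 0.0025 m and y of fresh4 in the frame of nest1 between -0.0025 and 0.0025 m and z of fresh4 in the frame of nest1 between -0.003 and 0.002 m and angle between the x axis of fresh4 and the x axis of nest1, either way round below 0.04 rad and angle between fresh4's own z axis and vertical below 0.05 rad) or (x of fresh4 in the frame of nest2 between -0.0025 and 0.0025 m and y of fresh4 in the frame of nest2 between -0.0025 and 0.0025 m and z of fresh4 in the frame of nest2 between -0.003 and 0.002 m and angle between the x axis of fresh4 and the x axis of nest2, either way round below 0.04 rad and angle between fresh4's own z axis and vertical below 0.05 rad) or (x of fresh4 in the frame of nest3 between -0.0025 and 0.0025 m and y of fresh4 in the frame of nest3 between -0.0025 and 0.0025 m and z of fresh4 in the frame of nest3 between -0.003 and 0.002 m and angle between the x axis of fresh4 and the x axis of nest3, either way round below 0.04 rad and angle between fresh4's own z axis and vertical below 0.05 rad) or (x of fresh4 in the frame of nest4 between -0.0025 and 0.0025 m and y of fresh4 in the frame of nest4 between -0.0025 and 0.0025 m and z of fresh4 in the frame of nest4 between -0.003 and 0.002 m and angle between the x axis of fresh4 and the x axis of nest4, either way round below 0.04 rad and angle between fresh4's own z axis and vertical below 0.05 rad))), for 0.2 s.
3. the timer's start button has been pressed at least 3.5 mm (value of joint start above 0.0035 m), for 0.05 s.
At the end, for the whole second after the job is handed in: Used cartridge in the tub; every fresh one flat on the plate (2 mm, 0.05 rad), each in its own place within 2.5 mm of touching rear and side stops and square within 0.04 rad; ejector and button sprung back; all at rest (all of step 2 and value of joint ejector below 0.005 m and value of joint start below 0.002 m and linear speed of each of fresh1, fresh2, fresh3, fresh4, used below 0.03 m/s).
It fails at once if the specimen jar is shoved more than 40 mm or tipped over (distance of jar from where it was at the start of the episode above 0.04 m or angle between jar's own z axis and vertical above 0.6 rad).
It fails at once if the bottle is shoved more than 40 mm or tipped over (distance of spray from where it was at the start of the episode above 0.04 m or angle between spray's own z axis and vertical above 0.6 rad).
It fails at once if the steel dish is shoved more than 40 mm or tipped over (distance of dish from where it was at the start of the episode above 0.04 m or angle between dish's own z axis and vertical above 0.6 rad).
Of fresh1, fresh2, fresh3, fresh4 only 2 to 4 are there at a start; the rules pass over those that are not, and their reading is None.
At some moment in a run one of fresh1, fresh2, fresh3, fresh4 may be knocked a few centimetres aside while the robot is not near it.
Once in a run the grip may slacken for a moment while it holds something.
It also fails if it takes over 210 s, if anything falls off the work surface, if the arm or the gripper's body presses on something with over 40 N, if the wrist force passes 120 N, or if a joint passes its speed limit or range.

## Working session

There is one attempt and no reset: what is moved stays moved. The work goes in short steps, Python scripts to look and compute and a tool call to move; the robot and the scene stay as the last step left them, time stands still between calls to the robot, and variables do not carry over. Pictures are saved under pics/ and viewed, at most 14 in all, crops included, and the job is handed in when it is done.

Besides the shell and the picture viewer there is one more tool, called after "Emit:" as name(argument=value, ...) on one line, values as JSON. jog_arm: Moves the arm, as the interface text tells. Its arguments: {"type":"object","properties":{"targets":{"type":"array"}},"required":["targets"]}

```bash
mkdir -p pics; ls; python3 - <<'E'
from plant import *
import cv2,numpy as np
print(state())
for n in("scene","top","wrist"):
    p=camera_params(n);print(n,p)
    im,d=grab_frame(n);cv2.imwrite(f"pics/{n}0.png",im[:,:,::-1]);np.savez(f"{n}0.npz",im=im,d=d)
E
```

```text
pics
{'time': 0.0, 'joint_pos': array([-1.35301535e+00,  5.33297837e-02,  1.61429632e+00, -5.00300917e-07,
        1.47601370e+00, -1.18977943e-01]), 'joint_vel': array([-1.09316422e-03, -3.50464569e-04,  4.43852903e-05,  1.95367595e-04,
       -9.62303105e-04,  7.23364702e-04]), 'joint_efforts': array([-2.14913111e-03, -3.93693817e+01, -3.70172596e+01, -2.97317974e-04,
        7.26090831e-03, -2.20269447e-05]), 'tool_pos': array([ 0.20639532, -0.58927226,  0.23007842]), 'tool_rot': array([-1.02231578e-03,  9.85857119e-01,  1.67584884e-01, -5.07943825e-05]), 'contact_force': array([ 0.07250757,  0.29979683, -0.18484886]), 'ft_torque': array([ 0.03461939,  0.02128083, -0.0415664 ]), 'grasp_force': 0.0, 'gripper_width': 1.0038561350283433}
scene {'fovy': 50.818201603657954, 'cx': 252.71385327024333, 'cy': 194.02635364873828, 'rvec': array([ 1.41585177,  2.35014085, -0.75089707]), 'tvec': array([ 0.22655425, -0.29758451,  1.29959142])}
top {'fovy': 42.43263125099554, 'cx': 262.22856815326554, 'cy': 188.7666148654986, 'rvec': array([ 2.18451286, -2.13222498,  0.10454718]), 'tvec': array([-0.01362432,  0.4902674 ,  1.21310834])}
wrist {'fovy': 66.62583609980678, 'cx': 254.67044637593128, 'cy': 188.0331043900921, 'hand_eye': array([[-2.40538779e-04, -9.56244130e-01, -2.92569830e-01,
         7.55808533e-02],
       [ 9.99998667e-01,  2.42481974e-04, -1.61469289e-03,
         3.08199935e-04],
       [ 1.61498350e-03, -2.92569828e-01,  9.56242797e-01,
        -1.42435362e-01],
       [ 0.00000000e+00,  0.00000000e+00,  0.00000000e+00,
         1.00000000e+00]])}
```

View pics/top0.png

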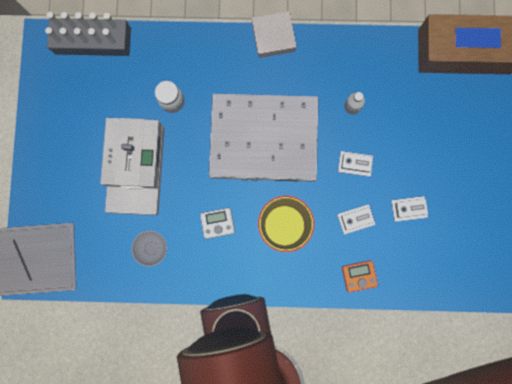

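View pics/scene0.png

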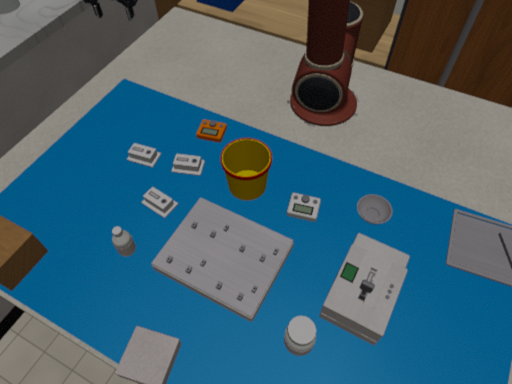

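Top view: the cartridges are at (356,163), (356,219) and (410,208). The reader is at (133,165), the plate at (264,137) and the tub at (286,224). There are two timers: the white one at (217,222) fits the description, and the orange one at (360,275) is the look-alike. Next I measure.

```bash
cat > h.py <<'E'
from plant import *
import cv2,numpy as np
from scipy.spatial.transform import Rotation as R
def q2R(q): return R.from_quat([q[1],q[2],q[3],q[0]]).as_matrix()
def cam(n,st=None):
    p=camera_params(n); f=192/np.tan(np.radians(p["fovy"])/2)
    K=np.array([[f,0,p["cx"]],[0,f,p["cy"]],[0,0,1]])
    if n=="wrist":
        T=np.eye(4);T[:3,:3]=q2R(st["tool_rot"]);T[:3,3]=st["tool_pos"];M=T@p["hand_eye"]
        return K,M[:3,:3],M[:3,3]          # camera->world
    Rw=cv2.Rodrigues(p["rvec"])[0]; return K,Rw.T,-Rw.T@p["tvec"]
def shot(n,name=None):
    st=state();im,d=grab_frame(n)
    if name: cv2.imwrite(f"pics/{name}.png",im[:,:,::-1])
    return im,d,cam(n,st)
def ray(c,uv,z):
    K,Rc,o=c; uv=np.atleast_2d(uv).astype(float)
    v=np.c_[uv,np.ones(len(uv))]@np.linalg.inv(K).T@Rc.T
    return o+v*((z-o[2])/v[:,2])[:,None]
def cloud(c,d):
    K,Rc,o=c; v,u=np.mgrid[:d.shape[0],:d.shape[1]]
    P=np.stack([(u-K[0,2])/K[0,0]*d,(v-K[1,2])/K[1,1]*d,d],-1)
    return P@Rc.T+o
def proj(c,P):
    K,Rc,o=c; q=(np.atleast_2d(P)-o)@Rc@K.T; return q[:,:2]/q[:,2:]
def go(x,y,z,yaw):   # yaw: world angle of tool y (mod pi), tool down; prints shift and turn in jog units
    st=state();A=q2R(st["tool_rot"]);p=st["tool_pos"]
    best=None
    for a in(yaw,yaw+np.pi):
        ty=np.array([np.cos(a),np.sin(a),0]);tz=np.array([0,0,-1.]);B=np.c_[np.cross(ty,tz),ty,tz]
        r=R.from_matrix(A.T@B).as_rotvec()
        if best is None or np.linalg.norm(r)<np.linalg.norm(best): best=r
    print("shift",np.round(A.T@(np.array([x,y,z])-p)/.025,2),"turn",np.round(np.degrees(best)/8,2),"j6",round(st["joint_pos"][5],2))
E
python3 - <<'E'
from h import *
D=np.load("top0.npz");im,d=D["im"],D["d"];c=cam("top")
hsv=cv2.cvtColor(im,cv2.COLOR_RGB2HSV)
blue=cv2.inRange(hsv,(90,120,60),(125,255,255))
P=cloud(c,d); print("bench z",np.median(P[...,2][blue>0]))
m=cv2.bitwise_not(blue); m[:20]=0;m[290:]=0
cs,_=cv2.findContours(m,cv2.RETR_EXTERNAL,cv2.CHAIN_APPROX_NONE)
for k in cs:
    if cv2.contourArea(k)<100: continue
    (u,v),s,a=cv2.minAreaRect(k); mm=np.zeros_like(m);cv2.drawContours(mm,[k],-1,255,-1)
    mm=cv2.erode(mm,np.ones((5,5)))>0
    z=P[...,2][mm]; z=z[np.isfinite(z)]
    ztop=np.percentile(z,80) if z.size else 0
    print("px",round(u),round(v),"size",np.round(s,1),"ang",round(a,1),"z",np.round(np.percentile(z,[20,50,80,95]),3),"world0",ray(c,(u,v),0)[0,:2].round(3),"atz",ray(c,(u,v),ztop)[0,:2].round(3))
for n,b in dict(plate=(205,88,325,185),reader=(98,112,168,218)).items():
    print(n)
    u0,v0,u1,v1=b; mm=np.zeros_like(m);mm[v0:v1,u0:u1]=1
    for lo,hi in((.035,.045),(.025,.035),(.072,.085),(.1,.12)):
        q=((P[...,2]>lo)&(P[...,2]<hi)&(mm>0)).astype(np.uint8)
        if q.sum()<5: continue
        X=P[q>0][:,:2].astype(np.float32); X2=X
        (r)=cv2.minAreaRect(X2); print(lo,hi,int(q.sum()),np.round(r[0],3),np.round(r[1],3),round(r[2],1),X.mean(0).round(3))
E
```

```text
bench z 0.00040194966015993927
px 360 276 size [28.4 33.1] ang 78.7 z [0.021 0.023 0.026 0.031] world0 [ 0.279 -0.251] atz [ 0.281 -0.246]
px 148 248 size [36. 35.] ang 90.0 z [0.007 0.013 0.019 0.025] world0 [0.336 0.283] atz [0.336 0.279]
px 217 223 size [27.4 32.3] ang 79.7 z [0.021 0.023 0.025 0.03 ] world0 [0.404 0.112] atz [0.403 0.109]
px 356 219 size [22.8 34.4] ang 72.5 z [0.024 0.029 0.032 0.034] world0 [ 0.422 -0.241] atz [ 0.42  -0.236]
px 409 208 size [22.6 35.2] ang 82.9 z [0.012 0.029 0.031 0.034] world0 [ 0.452 -0.377] atz [ 0.449 -0.368]
px 286 224 size [57. 57.] ang 90.0 z [0.003 0.007 0.089 0.12 ] world0 [ 0.406 -0.063] atz [ 0.402 -0.06 ]
px 355 163 size [34.2 22.1] ang 8.1 z [0.017 0.029 0.032 0.034] world0 [ 0.565 -0.239] atz [ 0.56  -0.233]
px 131 166 size [60.6 96.9] ang 4.2 z [0.032 0.076 0.079 0.082] world0 [0.545 0.339] atz [0.533 0.316]
px 264 137 size [108.3  86.4] ang 1.4 z [0.038 0.04  0.042 0.045] world0 [ 0.628 -0.001] atz [ 0.619 -0.002]
px 354 103 size [22. 19.] ang 90.0 z [0.055 0.068 0.09  0.096] world0 [ 0.724 -0.236] atz [ 0.698 -0.221]
px 169 97 size [33.2 26.2] ang 45.0 z [0.06  0.083 0.086 0.088] world0 [0.731 0.249] atz [0.705 0.231]
px 278 47 size [ 54. 466.] ang 90.0 z [0.037 0.07  0.091 0.095] world0 [ 0.872 -0.034] atz [ 0.834 -0.033]
px 38 154 size [269.  75.] ang 90.0 z [-0.     0.003  0.006  0.01 ] world0 [0.569 0.584] atz [0.568 0.581]
plate
0.035 0.045 8129 [ 0.624 -0.002] [0.268 0.214] 89.6 [ 0.622 -0.003]
0.025 0.035 374 [ 0.622 -0.002] [0.27  0.217] 89.7 [ 0.579 -0.002]
reader
0.035 0.045 120 [0.538 0.316] [0.117 0.226] 87.9 [0.523 0.294]
0.025 0.035 1365 [0.535 0.323] [0.131 0.227] 88.5 [0.462 0.322]
0.072 0.085 3327 [0.569 0.323] [0.131 0.166] 88.8 [0.568 0.322]
0.1 0.12 56 [0.576 0.322] [0.011 0.025] 2.2 [0.576 0.322]
```

```bash
python3 - <<'E'
from h import *
go(.625,.322,.25,np.pi/2-.015)
go(.625,.322,.088,np.pi/2-.015)
E
```

```text
shift [ 27.85 -28.88  -0.74] turn [-0.01  0.    2.52] j6 -0.12
shift [ 27.85 -28.87   5.74] turn [-0.01  0.    2.52] j6 -0.12
```

Emit:
jog_arm(targets=[[[2, -2, -0.7], [0, 0, 0.3], 0], [[4, -4, -0.7], [0, 0, 0.6], 0], [[6, -6, -0.7], [0, 0, 0.9], 0], [[8, -8, -0.7], [0, 0, 1.2], 0], [[9.5, -9.5, -0.7], [0, 0, 1.5], 0], [[11, -11, -0.7], [0, 0, 1.9], 0], [[12.5, -12.7, -0.7], [0, 0, 2.2], 0], [[14, -14.4, -0.7], [0, 0, 2.52], 0]])

```text
time: 1.15
tool_pos: [0.4166, -0.1362, 0.2487]
tool_rot: [0.0, 1.0, -0.008, 0.0]
contact_force: [0.4, -0.3, 0.0]
gripper_width: -0.001
grasp_force: 0.0
```

```bash
python3 - <<'E'
from h import *
s=state();print(s["time"],s["tool_pos"],s["gripper_width"])
go(.625,.322,.25,np.pi/2-.015)
E
```

```text
1.15 [ 0.41664549 -0.13624801  0.24871123] -0.0014378174522632027
shift [  8.02 -18.47  -0.05] turn [ 0.   -0.   -0.01] j6 1.1
```

Emit:
jog_arm(targets=[[[1, -2.3, 0], [0, 0, 0], 0], [[2, -4.6, 0], [0, 0, 0], 0], [[3, -6.9, 0], [0, 0, 0], 0], [[4, -9.2, 0], [0, 0, 0], 0], [[5, -11.5, 0], [0, 0, 0], 0], [[6, -13.8, 0], [0, 0, 0], 0], [[7, -16.2, 0], [0, 0, 0], 0], [[8, -18.5, 0], [0, 0, 0], 0]])

```text
time: 2.15
tool_pos: [0.6221, 0.3197, 0.2483]
tool_rot: [0.0, 1.0, -0.007, -0.0]
contact_force: [1.2, -0.9, 1.6]
gripper_width: -0.003
grasp_force: 0.0
```

```bash
python3 - <<'E'
from h import *
im,d,c=shot("wrist","w1");print(state()["tool_pos"],state()["gripper_width"])
P=cloud(c,d);z=P[...,2]
for lo,hi in((.072,.085),(.1,.118)):
    q=(z>lo)&(z<hi)&(abs(P[...,0]-.57)<.1)&(abs(P[...,1]-.32)<.08)
    X=P[q][:,:2]; 
    if len(X): r=cv2.minAreaRect(X.astype(np.float32));print(lo,len(X),r,X.mean(0),X.min(0),X.max(0))
go(.625,.322,.088,np.pi/2-.015)
E
```

```text
[0.62322128 0.32584398 0.24581139] 0.0016773887156605936
0.072 11608 ((0.57054203748703, 0.3252044916152954), (0.13017664849758148, 0.16506725549697876), 88.66056060791016) [0.59087839 0.32588002] [0.48789464 0.25837855] [0.65413626 0.39197635]
0.1 298 ((0.5782317519187927, 0.3247535228729248), (0.02548694796860218, 0.012020820751786232), 88.62117767333984) [0.57974695 0.32474785] [0.57201541 0.31197696] [0.58446398 0.33740393]
shift [0.08 0.18 6.31] turn [-0.03  0.01  0.03] j6 1.96
```

View pics/w1.png

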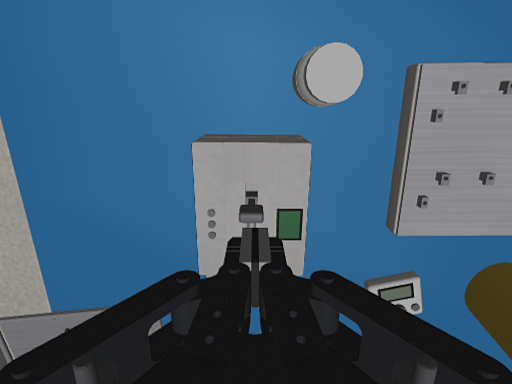

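The wrist view shows the tab at (251,213), just ahead of the fingers and with clear roof behind it. I go down behind it.

Emit:
jog_arm(targets=[[[0, 0, 2], [0, 0, 0], 0], [[0, 0, 4], [0, 0, 0], 0], [[0, 0, 5.4], [0, 0, 0], 0], [[0, 0, 6.2], [0, 0, 0], 0], [[0, 0, 6.3], [0, 0, 0], 0], [[0, 0, 6.3], [0, 0, 0], 0]])

```text
time: 2.95
tool_pos: [0.6227, 0.318, 0.0931]
tool_rot: [-0.0, 1.0, -0.008, 0.001]
contact_force: [0.0, -0.4, 0.6]
gripper_width: 0.002
grasp_force: 0.0
```

Emit:
jog_arm(targets=[[[0, -0.2, 0.1], [0, 0, 0], 0], [[-0.5, -0.2, 0.1], [0, 0, 0], 0], [[-1.0, -0.2, 0.1], [0, 0, 0], 0], [[-1.5, -0.2, 0.1], [0, 0, 0], 0], [[-2.0, -0.2, 0.1], [0, 0, 0], 0], [[-2.5, -0.2, 0.1], [0, 0, 0], 0], [[-3.0, -0.2, 0.1], [0, 0, 0], 0], [[-3.2, -0.2, 0.1], [0, 0, 0], 0]])

```text
time: 3.95
tool_pos: [0.5438, 0.3244, 0.0894]
tool_rot: [-0.001, 1.0, -0.007, 0.004]
contact_force: [18.3, 2.6, -7.5]
gripper_width: -0.002
grasp_force: 9.3
```

Emit:
jog_arm(targets=[[[0, 0, 0], [0, 0, 0], 0], [[-0.15, 0, 0], [0, 0, 0], 0], [[-0.15, 0, 0], [0, 0, 0], 0], [[-0.15, 0, 0], [0, 0, 0], 0]])

```text
time: 4.45
tool_pos: [0.5437, 0.3243, 0.0896]
tool_rot: [-0.002, 1.0, -0.008, 0.008]
contact_force: [22.6, 4.4, -13.5]
gripper_width: 0.001
grasp_force: 10.8
```

```bash
python3 - <<'E'
from h import *
im,d,c=shot("top");cv2.imwrite("pics/t2.png",cv2.resize(im[90:240,80:200,::-1],None,fx=4,fy=4))
P=cloud(c,d);z=P[...,2]
q=(z>.052)&(z<.068)&(P[...,0]<.49)&(P[...,0]>.4)&(abs(P[...,1]-.323)<.05)
X=P[q][:,:2];print(len(X),X.min(0) if len(X) else 0,X.max(0) if len(X) else 0)
E
```

```text
32 [0.44225016 0.28835276] [0.48701996 0.32055365]
```

View pics/t2.png

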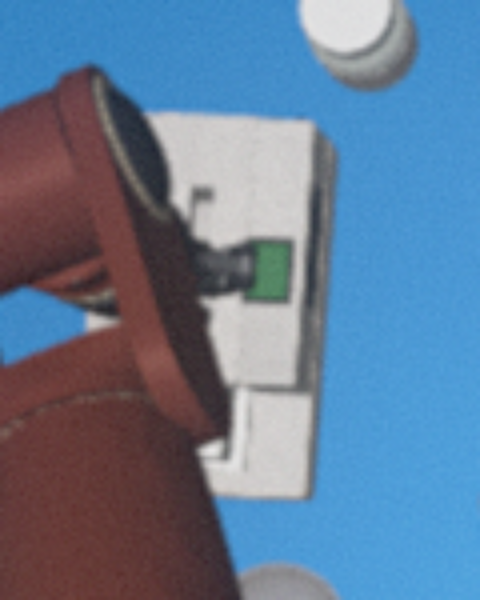

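The used cartridge is out on the apron, with its end at crop (210,458). I back off and move over it.

Emit:
jog_arm(targets=[[[0.4, 0, 0], [0, 0, 0], 0], [[0.8, 0, 0], [0, 0, 0], 0], [[0.8, 0, -2], [0, 0, 0], 0], [[0.8, 0, -4], [0, 0, 0], 70], [[-1.2, 0, -4.5], [0, 0, 0], 75], [[-3.4, 0, -4.5], [0, 0, 0], 75], [[-4.4, 0, -4.5], [0, 0, 0], 75], [[-4.4, 0, -4.5], [0, 0, 0], 75]])

```text
time: 5.5
tool_pos: [0.426, 0.3256, 0.2013]
tool_rot: [-0.0, 1.0, -0.007, 0.0]
contact_force: [-0.1, -0.2, 0.4]
gripper_width: 0.748
grasp_force: 0.0
```

Emit:
jog_arm(targets=[[[0, 0, 0], [0, 0, 0], 75], [[0, 0, 0], [0, 0, 0], 75], [[0, 0, 0], [0, 0, 0], 75]])

```text
time: 5.88
tool_pos: [0.4287, 0.3254, 0.2012]
tool_rot: [0.0, 1.0, -0.008, -0.0]
contact_force: [-0.4, 0.4, 0.0]
gripper_width: 0.746
grasp_force: 0.0
```

```bash
python3 - <<'E'
from h import *
im,d,c=shot("wrist","w3");print(state()["tool_pos"],state()["gripper_width"])
P=cloud(c,d);z=P[...,2]
for lo,hi in((.055,.066),(.072,.085),(.027,.033),(.033,.038)):
    q=(z>lo)&(z<hi)&(P[...,0]<.6)&(P[...,0]>.4)&(abs(P[...,1]-.323)<(.03 if lo<.07 else .1))
    X=P[q][:,:2]; 
    if len(X): r=cv2.minAreaRect(X.astype(np.float32));print(lo,len(X),r,np.percentile(X,[1,99],axis=0).round(4).tolist(), np.median(z[q]))
E
```

```text
[0.42859399 0.32543358 0.20114081] 0.75061314362834
0.055 1876 ((0.5110872387886047, 0.3261421024799347), (0.03776612505316734, 0.13513152301311493), 88.12828063964844) [[0.444, 0.3094], [0.5768, 0.3464]] 0.059968042448170805
0.072 16721 ((0.5339674353599548, 0.32589221000671387), (0.13025294244289398, 0.09228387475013733), 88.70347595214844) [[0.489, 0.2628], [0.5785, 0.389]] 0.07803298075739423
0.027 1752 ((0.49783241748809814, 0.32233837246894836), (0.05955909192562103, 0.14849233627319336), 89.29496765136719) [[0.4238, 0.2932], [0.5715, 0.3511]] 0.029897601379871547
0.033 518 ((0.5047683119773865, 0.32646745443344116), (0.05229726806282997, 0.1346338540315628), 89.39571380615234) [[0.4374, 0.3009], [0.572, 0.3529]] 0.03496026128216778
```

View pics/w3.png

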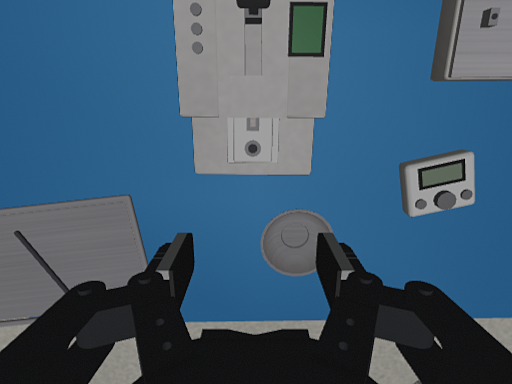

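The wrist view shows the cartridge on the apron at (252,140), tab back at rest. I grip it by the block.

Emit:
jog_arm(targets=[[[1.4, -0.1, 2], [0, 0, 0], 75], [[1.4, -0.1, 4], [0, 0, 0], 75], [[1.4, -0.1, 5.8], [0, 0, 0], 75], [[1.4, -0.1, 6.4], [0, 0, 0], 75], [[1.4, -0.1, 6.6], [0, 0, 0], 75], [[1.4, -0.1, 6.6], [0, 0, 0], 75], [[1.4, -0.1, 6.6], [0, 0, 0], 0], [[1.4, -0.1, 6.6], [0, 0, 0], 0]])

```text
time: 6.92
tool_pos: [0.4645, 0.3283, 0.0386]
tool_rot: [-0.001, 1.0, -0.008, 0.002]
contact_force: [1.2, -0.1, 12.4]
gripper_width: 0.43
grasp_force: 63.4
```

Emit:
jog_arm(targets=[[[0, 0, 0], [0, 0, 0], 0], [[0, 0, 0], [0, 0, 0], 0], [[0, 0, 0], [0, 0, 0], 0]])

```text
time: 7.3
tool_pos: [0.4645, 0.3282, 0.0386]
tool_rot: [-0.001, 1.0, -0.008, 0.002]
contact_force: [-1.0, -1.6, 6.1]
gripper_width: 0.433
grasp_force: 62.3
```

Emit:
jog_arm(targets=[[[-0.4, 0, 0], [0, 0, 0], 0], [[-0.8, 0, 0], [0, 0, 0], 0], [[-1.2, 0, 0], [0, 0, 0], 0], [[-1.6, 0, -0.05], [0, 0, 0], 0], [[-2.0, 0, -0.1], [0, 0, 0], 0], [[-2.0, 0, -1.5], [0, 0, 0], 0], [[-2.0, 0, -3.5], [0, 0, 0], 0], [[-2.0, 0, -6], [0, 0, 0], 0]])

```text
time: 8.3
tool_pos: [0.4101, 0.3272, 0.1844]
tool_rot: [0.002, 1.0, -0.007, -0.003]
contact_force: [0.2, 0.1, -0.4]
gripper_width: 0.429
grasp_force: 61.5
```

```bash
python3 - <<'E'
from h import *
s=state();print(s["tool_pos"],s["gripper_width"],s["grasp_force"])
im,d,c=shot("top")
P=cloud(c,d);z=P[...,2];q=(z>.112)&(z<.128)&(abs(P[...,0]-.404)<.09)&(abs(P[...,1]+.06)<.09)
print(cv2.minEnclosingCircle(P[q][:,:2].astype(np.float32)),q.sum())
go(.404,-.061,.2,np.pi/2)
E
```

```text
[0.41012691 0.32718132 0.18444556] 0.4292586270039476 61.451085805892944
((0.4022546410560608, -0.05966855585575104), 0.06515157967805862) 528
shift [-0.21 15.65 -0.25] turn [-0.04 -0.06 -0.1 ] j6 2.12
```

Emit:
jog_arm(targets=[[[-0.2, 2.4, -0.6], [0, 0, 0], 0], [[-0.4, 4.8, -0.8], [0, 0, 0], 0], [[-0.6, 7.2, -0.8], [0, 0, 0], 0], [[-0.8, 9.6, -0.8], [0, 0, 0], 0], [[-0.9, 12, -0.8], [0, 0, 0], 0], [[-0.9, 14, -0.8], [0, 0, 0], 0], [[-0.9, 15.3, -0.8], [0, 0, 0], 0], [[-0.9, 15.6, -0.8], [0, 0, 0], 0]])

```text
time: 9.35
tool_pos: [0.3835, -0.062, 0.2047]
tool_rot: [-0.001, 1.0, -0.009, -0.001]
contact_force: [-0.6, 0.1, -0.5]
gripper_width: 0.431
grasp_force: 61.4
```

Emit:
jog_arm(targets=[[[0, 0, 0], [0, 0, 0], 0], [[0, 0, 0], [0, 0, 0], 0]])

```text
time: 9.6
tool_pos: [0.3845, -0.0601, 0.2058]
tool_rot: [-0.0, 1.0, -0.007, -0.0]
contact_force: [-0.3, 0.0, -0.4]
gripper_width: 0.434
grasp_force: 61.4
```

```bash
python3 - <<'E'
from h import *
s=state();print(s["tool_pos"],s["gripper_width"],s["grasp_force"])
im,d,c=shot("scene");p=proj(c,[.402,-.06,.15])[0].astype(int);print(p)
a=im[max(0,p[1]-90):p[1]+90,p[0]-90:p[0]+90,::-1];cv2.imwrite("pics/s4.png",cv2.resize(a,None,fx=3,fy=3))
go(.388,-.06,.105,np.pi/2)
E
```

```text
[ 0.38447781 -0.06014529  0.20576872] 0.43443048942034385 61.44042491912842
[245 147]
shift [ 0.14 -0.01  4.04] turn [-0.    0.   -0.09] j6 1.24
```

View pics/s4.png

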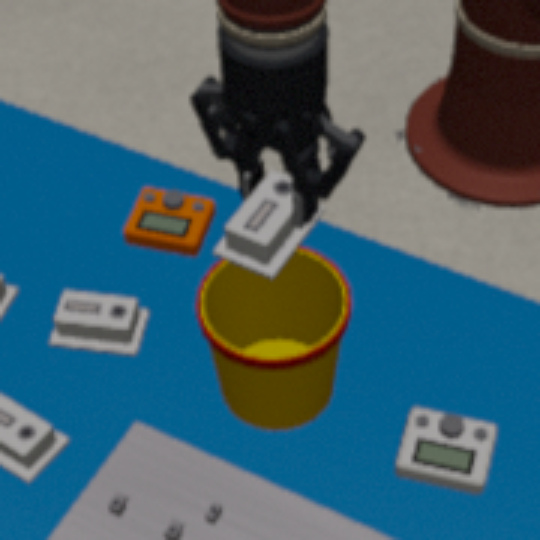

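The used cartridge is held at crop (265,225), right over the tub. I lower and release it.

Emit:
jog_arm(targets=[[[0.1, 0, 1.5], [0, 0, 0], 0], [[0.1, 0, 3], [0, 0, 0], 0], [[0.1, 0, 3.9], [0, 0, 0], 0], [[0.1, 0, 3.9], [0, 0, 0], 0], [[0.1, 0, 3.9], [0, 0, 0], 62], [[0.1, 0, 3.9], [0, 0, 0], 62], [[0.1, 0, 1.5], [0, 0, 0], 62], [[0.1, 0, -1], [0, 0, 0], 62]])

```text
time: 10.65
tool_pos: [0.3868, -0.0612, 0.2332]
tool_rot: [-0.0, 1.0, -0.008, 0.0]
contact_force: [1.4, -0.9, 0.5]
gripper_width: 0.621
grasp_force: 0.0
```

```bash
python3 - <<'E'
from h import *
s=state();print(s["time"],s["tool_pos"],s["gripper_width"],s["grasp_force"])
# wrist view pose above the two nearer cartridges
go(.44,-.30,.26,np.pi/2)
E
```

```text
10.65 [ 0.38684714 -0.06120439  0.23319596] 0.621328424196011 0.0
shift [ 2.27  9.52 -1.07] turn [-0.   -0.   -0.11] j6 1.24
```

Emit:
jog_arm(targets=[[[0.8, 2.3, -1], [0, 0, 0], 80], [[1.6, 4.5, -1], [0, 0, 0], 80], [[2.2, 6.7, -1], [0, 0, 0], 80], [[2.8, 8.2, -1], [0, 0, 0], 80], [[2.8, 8.8, -1], [0, 0, 0], 80], [[2.8, 8.8, -1], [0, 0, 0], 80], [[2.8, 8.8, -1], [0, 0, 0], 80], [[2.8, 8.8, -1], [0, 0, 0], 80]])

```text
time: 11.65
tool_pos: [0.4539, -0.2813, 0.2567]
tool_rot: [0.0, 1.0, -0.007, 0.0]
contact_force: [0.3, 0.1, 0.2]
gripper_width: 0.801
grasp_force: 0.0
```

```bash
cat >> h.py <<'E'
def carts(n="wrist",name=None):
    im,d,c=shot(n,name);P=cloud(c,d);z=P[...,2]
    m=((z>.026)&(z<.035)&(P[...,1]<-.14)&(P[...,0]>.3)&(P[...,0]<.8)).astype(np.uint8)
    cs,_=cv2.findContours(m,cv2.RETR_EXTERNAL,cv2.CHAIN_APPROX_NONE)
    for k in cs:
        if cv2.contourArea(k)<60: continue
        uv=k[:,0]; X=ray(c,uv,.030)[:,:2]
        r=cv2.minAreaRect(X.astype(np.float32)); w,h=r[1]; a=r[2]+(90 if h<w else 0)  # a = angle of short side (cart x)
        a=(a+90)%180-90
        print(n,"px",uv.mean(0).round(),"c",np.round(r[0],4),"size",np.round(r[1],3),"x-axis deg",round(a,1))
E
python3 - <<'E'
from h import *
s=state();print(s["tool_pos"],s["gripper_width"])
carts("wrist","w5");carts("top")
im,d,c=shot("top");P=cloud(c,d);z=P[...,2];q=(z<.11)&(z>.002)&(abs(P[...,0]-.4025)<.05)&(abs(P[...,1]+.06)<.05)
print("tub z",np.percentile(z[q],[10,50,90]))
E
```

```text
[ 0.45386923 -0.28125678  0.25666114] 0.8007587698770912
wrist px [224. 182.] c [ 0.4242 -0.2391] size [0.038 0.072] x-axis deg 18.4
wrist px [327. 159.] c [ 0.4537 -0.3726] size [0.038 0.072] x-axis deg 8.6
wrist px [192.  89.] c [ 0.5407 -0.2065] size [0.072 0.038] x-axis deg -7.0
top px [355. 217.] c [ 0.4221 -0.2401] size [0.037 0.072] x-axis deg 19.0
top px [411. 212.] c [ 0.4472 -0.3745] size [0.032 0.074] x-axis deg 1.4
top px [345. 171.] c [ 0.5393 -0.2074] size [0.072 0.038] x-axis deg -6.9
tub z [0.00418823 0.03044225 0.06580832]
```

View pics/w5.png

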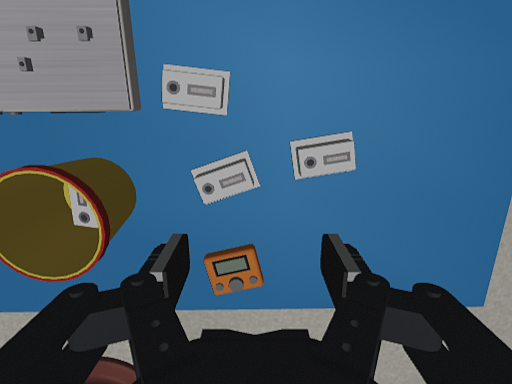

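The wrist view shows the used cartridge inside the tub at (82,205). The fresh ones are at (196,89), (226,180) and (325,157); the first has been knocked aside since the start. Next I look at the plate from closer.

Emit:
jog_arm(targets=[[[1.2, -2.1, -0.5], [0, 0, 0], 80], [[2.4, -4.2, -1], [0, 0, 0], 80], [[3.6, -6.3, -1], [0, 0, 0], 80], [[4.8, -8.4, -1], [0, 0, 0], 80], [[5.6, -10.6, -1], [0, 0, 0], 80], [[5.6, -11.2, -1], [0, 0, 0], 80], [[5.6, -11.2, -1], [0, 0, 0], 80], [[5.6, -11.2, -1], [0, 0, 0], 80]])

```text
time: 12.8
tool_pos: [0.5977, -0.0057, 0.2814]
tool_rot: [0.0, 1.0, -0.008, 0.0]
contact_force: [-0.3, -0.2, -0.2]
gripper_width: 0.804
grasp_force: 0.0
```

```bash
python3 - <<'E'
from h import *
import re
s=open("h.py").read();s=s.replace("for a in(yaw,yaw+np.pi):","for a in(yaw,):");open("h.py","w").write(s)
E
python3 - <<'E'
from h import *
s=state();print(s["tool_pos"],s["gripper_width"])
im,d,c=shot("wrist","w6");P=cloud(c,d);z=P[...,2]
reg=(abs(P[...,0]-.623)<.12)&(abs(P[...,1]+.002)<.15)
q=reg&(z>.036)&(z<.043);X=P[q][:,:2];print(cv2.minAreaRect(X.astype(np.float32)),np.median(z[q]))
m=(reg&(z>.0475)&(z<.056)).astype(np.uint8)
n,l,st,ce=cv2.connectedComponentsWithStats(m)
for i in range(1,n):
    if st[i,4]<8: continue
    Y=P[l==i]; print(ce[i].round(),st[i,4],"c",((Y.min(0)+Y.max(0))/2).round(4),"ext",(Y.max(0)-Y.min(0)).round(4),"zmax",Y[:,2].max().round(4))
E
```

```text
[ 0.59774047 -0.00572261  0.28141539] 0.8038249723655513
((0.6252486705780029, -0.000151023268699646), (0.26667463779449463, 0.21151797473430634), 89.65773010253906) 0.040081324083473396
[218.  71.] 116 c [0.7051 0.0366 0.0518] ext [0.0135 0.01   0.0064] zmax 0.055
[286.  71.] 115 c [ 0.704  -0.0441  0.0509] ext [0.0132 0.0098 0.0062] zmax 0.054
[331.  70.] 121 c [ 0.7041 -0.0981  0.0509] ext [0.0135 0.0106 0.0054] zmax 0.0536
[173.  72.] 121 c [0.7051 0.0906 0.0514] ext [0.0135 0.0104 0.0071] zmax 0.055
[160.  98.] 87 c [0.6752 0.1097 0.0498] ext [0.013  0.0082 0.0044] zmax 0.052
[270.  98.] 84 c [ 0.6742 -0.0253  0.05  ] ext [0.013  0.0074 0.0036] zmax 0.0518
[180. 158.] 103 c [0.6006 0.0914 0.051 ] ext [0.0142 0.0103 0.007 ] zmax 0.0545
[222. 158.] 88 c [0.6005 0.0375 0.0523] ext [0.0134 0.0096 0.0041] zmax 0.0543
[284. 158.] 95 c [ 0.5995 -0.0434  0.0511] ext [0.0139 0.0102 0.0067] zmax 0.0544
[326. 157.] 93 c [ 0.5995 -0.0973  0.0516] ext [0.0134 0.0103 0.0052] zmax 0.0542
[270. 180.] 66 c [ 0.5696 -0.0245  0.0504] ext [0.0139 0.0067 0.0036] zmax 0.0522
[168. 181.] 71 c [0.5703 0.1105 0.0503] ext [0.0142 0.0086 0.0041] zmax 0.0524
```

View pics/w6.png

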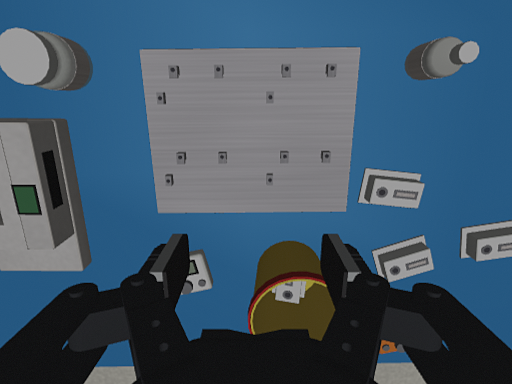

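Four places, stops clear: the rear stops sit at (173..331,71) and (180..326,158), and the used cartridge is in the tub. Next is the knocked cartridge at about (390,188).

```bash
python3 - <<'E'
from h import *
go(.5407,-.2065,.12,np.radians(-7))
carts()
E
```

```text
shift [-2.15  8.06  6.46] turn [  0.    0.  -10.5] j6 1.45
wrist px [408. 265.] c [ 0.4252 -0.237 ] size [0.04  0.072] x-axis deg 18.9
wrist px [493. 247.] c [ 0.4532 -0.3613] size [0.039 0.055] x-axis deg 8.6
wrist px [396. 193.] c [ 0.5416 -0.2042] size [0.073 0.038] x-axis deg -7.0
wrist px [419.  63.] c [ 0.7118 -0.2129] size [0.043 0.019] x-axis deg -76.2
```

Emit:
jog_arm(targets=[[[-0.4, 1.5, 0.5], [0, 0, -1.3], 80], [[-0.8, 3, 1], [0, 0, -2.6], 80], [[-1.2, 4.5, 1.5], [0, 0, -3.9], 80], [[-1.6, 6, 2], [0, 0, -5.2], 80], [[-2, 7.5, 3], [0, 0, -6.5], 80], [[-2.2, 8.05, 4], [0, 0, -7.8], 80], [[-2.2, 8.05, 5], [0, 0, -9.1], 80], [[-2.2, 8.05, 5], [0, 0, -10.4], 80]])

```text
time: 13.9
tool_pos: [0.5377, -0.2056, 0.1533]
tool_rot: [-0.002, 0.752, 0.659, -0.001]
contact_force: [0.2, 0.5, 0.2]
gripper_width: 0.797
grasp_force: 0.0
```

Emit:
jog_arm(targets=[[[0, 0, 0], [0, 0, -0.1], 80], [[0, 0, 0], [0, 0, -0.1], 80], [[0, 0, 0], [0, 0, -0.1], 80]])

```text
time: 14.28
tool_pos: [0.5403, -0.2053, 0.157]
tool_rot: [0.001, 0.749, 0.663, 0.0]
contact_force: [-0.4, 0.4, -0.2]
gripper_width: 0.801
grasp_force: 0.0
```

```bash
python3 - <<'E'
from h import *
s=state();print(s["tool_pos"],s["time"])
carts()
go(.5407,-.2065,.009,np.radians(-7))
E
```

```text
[ 0.54027976 -0.20525249  0.15696003] 14.275
wrist px [194. 320.] c [ 0.455  -0.3585] size [0.034 0.048] x-axis deg 8.6
wrist px [141. 222.] c [ 0.4249 -0.2377] size [0.039 0.07 ] x-axis deg 18.7
wrist px [425. 175.] c [ 0.7026 -0.2209] size [0.043 0.021] x-axis deg -29.9
wrist px [255. 179.] c [ 0.5413 -0.2054] size [0.07  0.038] x-axis deg -7.1
shift [-0.05  0.02  5.92] turn [0.01 0.   0.01] j6 -0.37
```

Emit:
jog_arm(targets=[[[0, 0, 2], [0, 0, 0], 80], [[0, 0, 4], [0, 0, 0], 80], [[0, 0, 5.4], [0, 0, 0], 80], [[0, 0, 5.85], [0, 0, 0], 80], [[0, 0, 5.85], [0, 0, 0], 0], [[0, 0, 5.85], [0, 0, 0], 0], [[0, 0, 5.85], [0, 0, 0], 0], [[0, 0, 5.85], [0, 0, 0], 0]])

```text
time: 15.32
tool_pos: [0.5417, -0.2058, 0.0123]
tool_rot: [0.002, 0.748, 0.664, 0.001]
contact_force: [-0.5, 0.2, 5.8]
gripper_width: 0.426
grasp_force: 64.1
```

Emit:
jog_arm(targets=[[[0, 0, 0], [0, 0, 0], 0], [[0, 0, -1], [0, 0, 0], 0], [[0, 0, -3], [0, 0, 0], 0], [[0, 0, -4.5], [0, 0, 0], 0], [[0, 0, -4.5], [0, 0, 0], 0]])

```text
time: 15.95
tool_pos: [0.5424, -0.2062, 0.1271]
tool_rot: [0.004, 0.748, 0.664, 0.001]
contact_force: [1.2, -1.4, -0.6]
gripper_width: 0.427
grasp_force: 63.4
```

```bash
python3 - <<'E'
from h import *
s=state();print(s["tool_pos"],s["time"],s["gripper_width"])
go(.675-.012,.0636-.012,.125,np.radians(-.4))
E
```

```text
[ 0.54243064 -0.20617805  0.12713302] 15.95 0.42748161800479745
shift [10.81  3.56  0.08] turn [ 0.05  0.02 -0.81] j6 -0.37
```

Emit:
jog_arm(targets=[[[2, 0.6, -0.3], [0, 0, -0.1], 0], [[4, 1.3, -0.3], [0, 0, -0.3], 0], [[6, 2, -0.3], [0, 0, -0.5], 0], [[8, 2.7, -0.3], [0, 0, -0.7], 0], [[9.8, 3.4, -0.3], [0, 0, -0.81], 0], [[10.8, 3.56, 0], [0, 0, -0.81], 0], [[10.8, 3.56, 0], [0, 0, -0.81], 0], [[10.8, 3.56, 0], [0, 0, -0.81], 0]])

```text
time: 16.95
tool_pos: [0.6597, 0.052, 0.1212]
tool_rot: [-0.001, 0.71, 0.705, -0.001]
contact_force: [-0.9, -0.4, -0.4]
gripper_width: 0.431
grasp_force: 63.3
```

```bash
python3 - <<'E'
from h import *
s=state();print(s["tool_pos"],s["time"],s["gripper_width"])
im,d,c=shot("wrist","w7");P=cloud(c,d);z=P[...,2]
m=((z>.125)&(z<.155)&(P[...,1]>-.05)&(P[...,1]<.14)&(abs(P[...,0]-.665)<.05))
X=P[m];print(m.sum(),np.percentile(X,[2,98],axis=0).round(4).tolist())
go(.675-.012,.0636-.012,.055,np.radians(-.4))
E
```

```text
[0.65974675 0.0519703  0.12117378] 16.95 0.43093882042384524
12435 [[0.6334, 0.0182, 0.1294], [0.6879, 0.087, 0.1519]]
shift [0.   0.12 2.67] turn [-0.01  0.   -0.  ] j6 -0.03
```

View pics/w7.png

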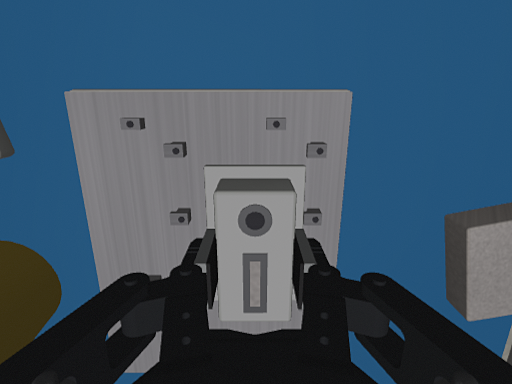

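The cartridge is square in the grip at (255,250), and place 3's stops are at (315,150), (312,215) and (276,124). I lower it.

Emit:
jog_arm(targets=[[[0, 0.05, 1], [0, 0, 0], 0], [[0, 0.05, 2], [0, 0, 0], 0], [[0, 0.05, 2.5], [0, 0, 0], 0], [[0, 0.05, 2.7], [0, 0, 0], 0], [[0, 0.05, 2.7], [0, 0, 0], 0], [[0, 0.05, 2.7], [0, 0, 0], 0]])

```text
time: 17.75
tool_pos: [0.6628, 0.0524, 0.0564]
tool_rot: [0.001, 0.709, 0.705, 0.001]
contact_force: [0.6, -0.5, -0.8]
gripper_width: 0.427
grasp_force: 63.3
```

Emit:
jog_arm(targets=[[[0, 0, 0.1], [0, 0, 0], 0], [[0, 0, 0.1], [0, 0, 0], 0], [[0, 0, 0.2], [0, 0, 0], 0], [[0, 0, 0.2], [0, 0, 0], 0], [[0, 0, 0.2], [0, 0, 0], 0]])

```text
time: 18.38
tool_pos: [0.6625, 0.0526, 0.0524]
tool_rot: [0.0, 0.709, 0.705, 0.0]
contact_force: [-4.5, -0.3, 8.4]
gripper_width: 0.429
grasp_force: 64.5
```

Emit:
jog_arm(targets=[[[0, 0.15, 0], [0, 0, 0], 0], [[0, 0.3, 0], [0, 0, 0], 0], [[0, 0.4, 0], [0, 0, 0], 0], [[0, 0.5, 0], [0, 0, 0], 0], [[0, 0.58, 0], [0, 0, 0], 0], [[0, 0.58, 0], [0, 0, 0], 0]])

```text
time: 19.12
tool_pos: [0.6751, 0.0525, 0.0525]
tool_rot: [-0.002, 0.709, 0.705, -0.002]
contact_force: [-12.7, -0.1, 12.6]
gripper_width: 0.425
grasp_force: 65.0
```

Emit:
jog_arm(targets=[[[0.15, 0, 0], [0, 0, 0], 0], [[0.3, 0, 0], [0, 0, 0], 0], [[0.4, 0, 0], [0, 0, 0], 0], [[0.5, 0, 0], [0, 0, 0], 0], [[0.5, 0, 0], [0, 0, 0], 0]])

```text
time: 19.75
tool_pos: [0.6752, 0.0611, 0.0525]
tool_rot: [0.001, 0.71, 0.705, -0.004]
contact_force: [-12.3, -11.2, 13.9]
gripper_width: 0.427
grasp_force: 65.0
```

Emit:
jog_arm(targets=[[[0.1, 0.04, 0], [0, 0, 0], 0], [[0.15, 0.04, 0], [0, 0, 0], 0], [[0.15, 0.04, 0], [0, 0, 0], 0], [[0.15, 0.04, 0], [0, 0, 0], 0]])

```text
time: 20.25
tool_pos: [0.6753, 0.0636, 0.0525]
tool_rot: [0.0, 0.71, 0.704, -0.006]
contact_force: [-16.8, -15.1, 17.7]
gripper_width: 0.428
grasp_force: 65.4
```

```bash
cat >> h.py <<'E'
NEST={1:(.5706,.0645),2:(.5697,-.0705),3:(.6753,.0637),4:(.6744,-.0710)}
def home(i,name=None):
    im,d,c=shot("wrist",name);P=cloud(c,d);z=P[...,2];x0,y0=NEST[i]
    rg=(abs(P[...,0]-x0)<.05)&(abs(P[...,1]-y0)<.06)
    m=(rg&(z>.0655)&(z<.0745)).astype(np.uint8)
    k=max(cv2.findContours(m,cv2.RETR_EXTERNAL,cv2.CHAIN_APPROX_NONE)[0],key=cv2.contourArea)
    r=cv2.minAreaRect(ray(c,k[:,0],.070)[:,:2].astype(np.float32))
    print("top",np.round(r[0],4),np.round(r[1],4),round(r[2],2),"z",np.median(z[m>0]).round(4))
    f=rg&(z>.0433)&(z<.0468);F=P[f];print("flange n",f.sum(),"y98",np.percentile(F[:,1],[1,99]).round(4),"x",np.percentile(F[:,0],[1,99]).round(4))
    s=rg&(z>.0475)&(z<.053)&(P[...,1]>y0+.036)&(abs(P[...,0]-x0)<.009);
    if s.sum(): print("side stop front y",np.percentile(P[s][:,1],3).round(4), s.sum())
E
python3 - <<'E'
from h import *
home(3,"w8")
im=cv2.imread("pics/w8.png");cv2.imwrite("pics/w8c.png",cv2.resize(im[90:330,150:400],None,fx=2.4,fy=2.4,interpolation=2))
E
```

```text
top [0.6762 0.064 ] [0.0721 0.0656] 89.99 z 0.0701
flange n 2168 y98 [0.023  0.1132] x [0.6494 0.7055]
side stop front y 0.1053 463
```

View pics/w8c.png

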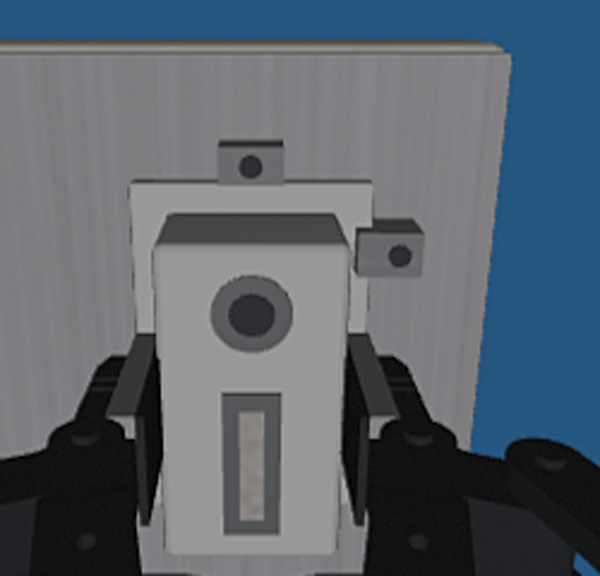

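The flange edge is at the side stop (crop (250,183)) and the lip is over the flange (crop (365,260)). One more push confirms contact.

Emit:
jog_arm(targets=[[[0.1, 0.0, 0], [0, 0, 0], 0], [[0.2, 0.0, 0], [0, 0, 0], 0], [[0.2, 0.0, 0], [0, 0, 0], 0], [[0.2, 0.0, 0], [0, 0, 0], 0]])

```text
time: 20.8
tool_pos: [0.6753, 0.0646, 0.0527]
tool_rot: [0.003, 0.71, 0.704, -0.009]
contact_force: [-17.3, -26.6, 18.0]
gripper_width: 0.431
grasp_force: 65.5
```

Emit:
jog_arm(targets=[[[-0.2, 0, -0.1], [0, 0, 0], 0], [[-0.25, -0.05, -0.15], [0, 0, 0], 0], [[-0.25, -0.05, -0.15], [0, 0, 0], 60], [[-0.25, -0.05, -0.15], [0, 0, 0], 60], [[-0.25, -0.05, -1], [0, 0, 0], 60], [[-0.25, -0.05, -3], [0, 0, 0], 60], [[-0.25, -0.05, -4.5], [0, 0, 0], 60], [[-0.25, -0.05, -4.5], [0, 0, 0], 60]])

```text
time: 21.8
tool_pos: [0.6797, 0.0678, 0.1701]
tool_rot: [0.004, 0.709, 0.705, 0.004]
contact_force: [0.6, 0.9, -0.6]
gripper_width: 0.599
grasp_force: 0.0
```

Emit:
jog_arm(targets=[[[0, 0, 0], [0, 0, 0], 80], [[0, 0, 0], [0, 0, 0], 80]])

```text
time: 22.05
tool_pos: [0.6752, 0.0676, 0.1606]
tool_rot: [-0.001, 0.709, 0.705, -0.001]
contact_force: [-0.5, -0.2, -0.0]
gripper_width: 0.802
grasp_force: 0.0
```

```bash
python3 - <<'E'
from h import *
print(state()["tool_pos"],state()["time"])
home(3)
carts("top")
go(.4245,-.2385,.16,np.radians(18.6))
E
```

```text
[0.67519417 0.06755178 0.16064522] 22.05
top [0.6756 0.0641] [0.0717 0.0376] 89.59 z 0.0699
flange n 1408 y98 [0.0228 0.1052] x [0.6488 0.7039]
side stop front y 0.1059 146
top px [358. 218.] c [ 0.4222 -0.2404] size [0.038 0.072] x-axis deg 18.7
top px [412. 207.] c [ 0.4519 -0.3739] size [0.038 0.074] x-axis deg 8.5
shift [-12.3   -9.95   0.06] turn [-0.02 -0.   -2.37] j6 -0.0
```

Emit:
jog_arm(targets=[[[-1.7, -1.4, -0.3], [0, 0, -0.4], 80], [[-3.5, -2.9, -0.3], [0, 0, -0.8], 80], [[-5.3, -4.3, -0.3], [0, 0, -1.2], 80], [[-7.1, -5.7, -0.3], [0, 0, -1.6], 80], [[-8.9, -7.2, -0.3], [0, 0, -2], 80], [[-10.7, -8.7, -0.3], [0, 0, -2.37], 80], [[-12.3, -9.95, 0], [0, 0, -2.37], 80], [[-12.3, -9.95, 0], [0, 0, -2.37], 80]])

```text
time: 23.15
tool_pos: [0.4231, -0.24, 0.1611]
tool_rot: [-0.001, 0.586, 0.81, -0.0]
contact_force: [-0.1, -0.0, 0.9]
gripper_width: 0.799
grasp_force: 0.0
```

Emit:
jog_arm(targets=[[[0, 0, 0], [0, 0, 0], 80], [[0, 0, 0], [0, 0, 0], 80], [[0, 0, 0], [0, 0, 0], 80]])

```text
time: 23.52
tool_pos: [0.4261, -0.2377, 0.1626]
tool_rot: [-0.0, 0.583, 0.812, 0.0]
contact_force: [0.0, -0.3, 0.3]
gripper_width: 0.799
grasp_force: 0.0
```

```bash
python3 - <<'E'
from h import *
print(state()["tool_pos"],state()["time"])
carts()
go(.4245,-.2385,.010,np.radians(18.6))
E
```

```text
[ 0.42614736 -0.23766615  0.16258577] 23.525
wrist px [238. 296.] c [ 0.4531 -0.372 ] size [0.038 0.074] x-axis deg 8.5
wrist px [500. 253.] c [ 0.6983 -0.2331] size [0.017 0.042] x-axis deg 15.5
wrist px [251. 178.] c [ 0.4237 -0.2389] size [0.038 0.071] x-axis deg 18.7
shift [-0.01 -0.07  6.1 ] turn [ 0.   -0.    0.01] j6 -0.99
```

Emit:
jog_arm(targets=[[[0, -0.1, 2], [0, 0, 0], 80], [[0, -0.1, 4], [0, 0, 0], 80], [[0, -0.1, 5.6], [0, 0, 0], 80], [[0, -0.1, 6.05], [0, 0, 0], 80], [[0, -0.1, 6.05], [0, 0, 0], 0], [[0, -0.1, 6.05], [0, 0, 0], 0], [[0, -0.1, 6.05], [0, 0, 0], 0], [[0, -0.1, 6.05], [0, 0, 0], 0]])

```text
time: 24.58
tool_pos: [0.4247, -0.2404, 0.0135]
tool_rot: [0.002, 0.584, 0.812, -0.0]
contact_force: [0.0, 0.1, 6.4]
gripper_width: 0.428
grasp_force: 64.0
```

Emit:
jog_arm(targets=[[[0, 0, 0], [0, 0, 0], 0], [[0, 0, -1], [0, 0, 0], 0], [[0, 0, -3], [0, 0, 0], 0], [[0, 0, -5], [0, 0, 0], 0], [[0, 0, -5], [0, 0, 0], 0], [[0, 0, -5], [0, 0, 0], 0]])

```text
time: 25.32
tool_pos: [0.4227, -0.2389, 0.1358]
tool_rot: [-0.0, 0.584, 0.812, 0.0]
contact_force: [-0.7, -0.6, -1.7]
gripper_width: 0.428
grasp_force: 63.1
```

```bash
python3 - <<'E'
from h import *
s=state();print(s["tool_pos"],s["time"],s["gripper_width"])
go(.6744-.012,-.071-.012,.125,np.radians(-.4))
E
```

```text
[ 0.42269565 -0.23894256  0.13578364] 25.325 0.4275747926417461
shift [ 2.86 11.08  0.43] turn [-0.   -0.    2.37] j6 -0.99
```

Emit:
jog_arm(targets=[[[0.5, 2.2, 0], [0, 0, 0.4], 0], [[1, 4.4, 0], [0, 0, 0.8], 0], [[1.5, 6.6, 0], [0, 0, 1.2], 0], [[2, 8.6, 0], [0, 0, 1.7], 0], [[2.6, 10.4, 0], [0, 0, 2.2], 0], [[2.86, 11.1, 0.4], [0, 0, 2.37], 0], [[2.86, 11.1, 0.4], [0, 0, 2.37], 0], [[2.86, 11.1, 0.4], [0, 0, 2.37], 0]])

```text
time: 26.32
tool_pos: [0.662, -0.0833, 0.1245]
tool_rot: [-0.001, 0.709, 0.705, -0.001]
contact_force: [0.2, -0.1, -1.2]
gripper_width: 0.428
grasp_force: 63.1
```

Emit:
jog_arm(targets=[[[0, 0, 0], [0, 0, 0], 0], [[0, 0, 0], [0, 0, 0], 0]])

```text
time: 26.58
tool_pos: [0.6631, -0.0837, 0.1267]
tool_rot: [0.0, 0.71, 0.704, 0.0]
contact_force: [-0.2, 0.3, -0.3]
gripper_width: 0.423
grasp_force: 63.1
```

```bash
python3 - <<'E'
from h import *
s=state();print(s["tool_pos"],s["time"],s["gripper_width"])
im,d,c=shot("wrist");P=cloud(c,d);z=P[...,2]
m=((z>.12)&(z<.165)&(abs(P[...,1]+.083)<.07)&(abs(P[...,0]-.665)<.05))
z0=np.median(z[m]);m&=abs(z-z0)<.004;k=max(cv2.findContours(m.astype(np.uint8),0,1)[0],key=cv2.contourArea)
print(cv2.minAreaRect(ray(c,k[:,0],z0)[:,:2].astype(np.float32)),z0)
go(.6744-.012,-.071-.012,.055,np.radians(-.4))
E
```

```text
[ 0.6630688  -0.08371531  0.12671469] 26.575 0.42307259674153713
((0.6676289439201355, -0.081875741481781), (0.07168546319007874, 0.057674188166856766), 89.557373046875) 0.14305847923137777
shift [ 0.02 -0.03  2.87] turn [ 0.  0. -0.] j6 -0.23
```

Emit:
jog_arm(targets=[[[0, 0, 1.2], [0, 0, 0], 0], [[0, 0, 2.3], [0, 0, 0], 0], [[0, 0, 2.8], [0, 0, 0], 0], [[0, 0, 3.0], [0, 0, 0], 0], [[0, 0, 3.05], [0, 0, 0], 0], [[0, 0, 3.05], [0, 0, 0], 0]])

```text
time: 27.38
tool_pos: [0.6645, -0.0834, 0.0536]
tool_rot: [0.001, 0.709, 0.705, 0.0]
contact_force: [-3.6, 1.7, 8.6]
gripper_width: 0.428
grasp_force: 64.2
```

Emit:
jog_arm(targets=[[[0, 0.15, 0], [0, 0, 0], 0], [[0, 0.3, 0], [0, 0, 0], 0], [[0, 0.4, 0], [0, 0, 0], 0], [[0, 0.5, 0], [0, 0, 0], 0], [[0, 0.6, 0], [0, 0, 0], 0], [[0, 0.6, 0], [0, 0, 0], 0]])

```text
time: 28.12
tool_pos: [0.6743, -0.0838, 0.0538]
tool_rot: [-0.004, 0.709, 0.705, -0.005]
contact_force: [-25.1, 0.5, 22.3]
gripper_width: 0.423
grasp_force: 65.9
```

Emit:
jog_arm(targets=[[[0.15, 0, 0], [0, 0, 0], 0], [[0.3, 0, 0], [0, 0, 0], 0], [[0.4, 0, 0], [0, 0, 0], 0], [[0.5, 0, 0], [0, 0, 0], 0], [[0.6, 0.04, 0], [0, 0, 0], 0], [[0.7, 0.04, 0], [0, 0, 0], 0], [[0.7, 0.04, 0], [0, 0, 0], 0]])

```text
time: 29.0
tool_pos: [0.6745, -0.0742, 0.0539]
tool_rot: [-0.0, 0.71, 0.704, -0.01]
contact_force: [-27.2, -21.5, 22.2]
gripper_width: 0.429
grasp_force: 65.7
```

Emit:
jog_arm(targets=[[[0.1, 0.0, 0], [0, 0, 0], 0], [[0.1, 0.0, 0], [0, 0, 0], 0], [[0.1, 0.0, 0], [0, 0, 0], 0]])

```text
time: 29.38
tool_pos: [0.6745, -0.0721, 0.0539]
tool_rot: [0.0, 0.71, 0.704, -0.01]
contact_force: [-27.9, -23.7, 21.9]
gripper_width: 0.431
grasp_force: 65.6
```

```bash
python3 - <<'E'
from h import *
home(4)
E
```

```text
top [ 0.6756 -0.0702] [0.0652 0.0726] 0.3 z 0.0703
flange n 2102 y98 [-0.1111 -0.0219] x [0.6485 0.7062]
side stop front y -0.0296 466
```

Emit:
jog_arm(targets=[[[0.1, -0.05, -0.05], [0, 0, 0], 0], [[0.2, -0.05, -0.05], [0, 0, 0], 0], [[0.2, -0.05, -0.05], [0, 0, 0], 0], [[0.2, -0.05, -0.05], [0, 0, 0], 0]])

```text
time: 29.92
tool_pos: [0.6744, -0.0717, 0.0545]
tool_rot: [0.004, 0.71, 0.704, -0.012]
contact_force: [-21.0, -34.9, 13.3]
gripper_width: 0.424
grasp_force: 64.7
```

Emit:
jog_arm(targets=[[[-0.2, 0, -0.05], [0, 0, 0], 0], [[-0.3, -0.1, -0.1], [0, 0, 0], 0], [[-0.3, -0.1, -0.1], [0, 0, 0], 60], [[-0.3, -0.1, -0.1], [0, 0, 0], 60], [[-0.3, -0.1, -1], [0, 0, 0], 60], [[-0.3, -0.1, -3], [0, 0, 0], 60], [[-0.3, -0.1, -4.5], [0, 0, 0], 60], [[-0.3, -0.1, -4.5], [0, 0, 0], 80]])

```text
time: 30.92
tool_pos: [0.6793, -0.0656, 0.1715]
tool_rot: [0.005, 0.709, 0.705, 0.003]
contact_force: [0.7, -0.7, 0.5]
gripper_width: 0.789
grasp_force: 0.0
```

Emit:
jog_arm(targets=[[[0, 0, 0], [0, 0, 0], 80], [[0, 0, 0], [0, 0, 0], 80]])

```text
time: 31.18
tool_pos: [0.6749, -0.0652, 0.1622]
tool_rot: [-0.001, 0.709, 0.705, -0.001]
contact_force: [0.1, 0.3, 0.1]
gripper_width: 0.799
grasp_force: 0.0
```

```bash
python3 - <<'E'
from h import *
print(state()["tool_pos"],state()["time"])
home(4)
carts("top")
go(.4535,-.373,.16,np.radians(8.5))
E
```

```text
[ 0.67485903 -0.06517992  0.16218891] 31.175
top [ 0.6746 -0.0708] [0.0707 0.0376] 89.57 z 0.0699
flange n 1363 y98 [-0.1121 -0.0297] x [0.6479 0.7041]
side stop front y -0.0296 162
top px [412. 207.] c [ 0.452  -0.3744] size [0.038 0.073] x-axis deg 8.8
shift [-12.36  -8.78   0.1 ] turn [-0.02 -0.01 -1.11] j6 -0.2
```

Home: (.6746, -.0708). Now the last cartridge.

Emit:
jog_arm(targets=[[[-1.8, -1.3, -0.3], [0, 0, -0.2], 80], [[-3.6, -2.6, -0.3], [0, 0, -0.4], 80], [[-5.4, -3.8, -0.3], [0, 0, -0.6], 80], [[-7.2, -5.1, -0.3], [0, 0, -0.8], 80], [[-9, -6.4, -0.3], [0, 0, -1], 80], [[-10.8, -7.7, -0.3], [0, 0, -1.1], 80], [[-12.36, -8.78, 0], [0, 0, -1.1], 80], [[-12.36, -8.78, 0], [0, 0, -1.1], 80]])

```text
time: 32.28
tool_pos: [0.4518, -0.3749, 0.1622]
tool_rot: [-0.001, 0.655, 0.756, -0.0]
contact_force: [-0.0, 0.4, 0.7]
gripper_width: 0.798
grasp_force: 0.0
```

Emit:
jog_arm(targets=[[[0, 0, 0], [0, 0, 0], 80], [[0, 0, 0], [0, 0, 0], 80], [[0, 0, 0], [0, 0, 0], 80]])

```text
time: 32.65
tool_pos: [0.4549, -0.3723, 0.1639]
tool_rot: [0.0, 0.653, 0.758, 0.0]
contact_force: [-0.8, -0.3, -0.9]
gripper_width: 0.8
grasp_force: 0.0
```

```bash
python3 - <<'E'
from h import *
print(state()["tool_pos"],state()["time"])
carts()
go(.4535,-.373,.011,np.radians(8.5))
E
```

```text
[ 0.45490969 -0.37228465  0.16388741] 32.65
wrist px [252. 178.] c [ 0.4534 -0.3731] size [0.038 0.071] x-axis deg 8.5
shift [-0.01 -0.06  6.12] turn [0. 0. 0.] j6 -0.96
```

Emit:
jog_arm(targets=[[[0, -0.06, 2], [0, 0, 0], 80], [[0, -0.06, 4], [0, 0, 0], 80], [[0, -0.06, 5.6], [0, 0, 0], 80], [[0, -0.06, 6.1], [0, 0, 0], 80], [[0, -0.06, 6.1], [0, 0, 0], 0], [[0, -0.06, 6.1], [0, 0, 0], 0], [[0, -0.06, 6.1], [0, 0, 0], 0], [[0, -0.06, 6.1], [0, 0, 0], 0]])

```text
time: 33.7
tool_pos: [0.454, -0.3747, 0.0137]
tool_rot: [0.002, 0.653, 0.757, -0.0]
contact_force: [0.6, 1.1, 6.0]
gripper_width: 0.428
grasp_force: 64.6
```

Emit:
jog_arm(targets=[[[0, 0, 0], [0, 0, 0], 0], [[0, 0, -1], [0, 0, 0], 0], [[0, 0, -3], [0, 0, 0], 0], [[0, 0, -5], [0, 0, 0], 0], [[0, 0, -5], [0, 0, 0], 0], [[0, 0, -5], [0, 0, 0], 0]])

```text
time: 34.45
tool_pos: [0.4523, -0.373, 0.1358]
tool_rot: [-0.0, 0.653, 0.757, 0.0]
contact_force: [0.6, 0.3, -1.2]
gripper_width: 0.426
grasp_force: 63.8
```

```bash
python3 - <<'E'
from h import *
s=state();print(s["tool_pos"],s["time"],s["gripper_width"])
go(.5697-.012,-.0705-.012,.125,np.radians(-.4))
E
```

```text
[ 0.45231649 -0.37300907  0.13576215] 34.45 0.4260277494159885
shift [10.88  5.87  0.43] turn [-0.  -0.   1.1] j6 -0.96
```

Emit:
jog_arm(targets=[[[2, 1.1, 0], [0, 0, 0.2], 0], [[4, 2.2, 0], [0, 0, 0.4], 0], [[6, 3.3, 0], [0, 0, 0.6], 0], [[8, 4.4, 0], [0, 0, 0.8], 0], [[9.8, 5.4, 0], [0, 0, 1], 0], [[10.88, 5.87, 0.4], [0, 0, 1.1], 0], [[10.88, 5.87, 0.4], [0, 0, 1.1], 0], [[10.88, 5.87, 0.4], [0, 0, 1.1], 0]])

```text
time: 35.45
tool_pos: [0.557, -0.0831, 0.1247]
tool_rot: [-0.001, 0.709, 0.705, -0.001]
contact_force: [-0.1, -0.8, -0.0]
gripper_width: 0.425
grasp_force: 63.8
```

Emit:
jog_arm(targets=[[[0, 0, 0], [0, 0, 0], 0], [[0, 0, 0], [0, 0, 0], 0]])

```text
time: 35.7
tool_pos: [0.558, -0.0838, 0.1265]
tool_rot: [0.0, 0.71, 0.704, 0.0]
contact_force: [-0.5, 0.3, -1.7]
gripper_width: 0.429
grasp_force: 63.8
```

```bash
python3 - <<'E'
from h import *
s=state();print(s["tool_pos"],s["time"],s["gripper_width"])
im,d,c=shot("wrist","w9");P=cloud(c,d);z=P[...,2]
m=((z>.12)&(z<.165)&(abs(P[...,1]+.083)<.07)&(abs(P[...,0]-.558)<.022))
z0=np.median(z[m]);m&=abs(z-z0)<.004;X=P[m];print(z0,np.percentile(X,[1,99],axis=0).round(4).tolist())
go(.5697-.012,-.0705-.012,.055,np.radians(-.4))
E
```

```text
[ 0.5580029  -0.08381474  0.12650085] 35.7 0.4290038733574499
0.14269473217022474 [[0.5403, -0.1175, 0.1401], [0.5773, -0.0476, 0.1446]]
shift [ 0.05 -0.01  2.86] turn [ 0.    0.   -0.01] j6 -0.27
```

Same offsets as last time (top of cartridge at 0.143), so I lower it by the same amount.

Emit:
jog_arm(targets=[[[0, 0, 1.2], [0, 0, 0], 0], [[0, 0, 2.3], [0, 0, 0], 0], [[0, 0, 2.8], [0, 0, 0], 0], [[0, 0, 3.0], [0, 0, 0], 0], [[0, 0, 3.03], [0, 0, 0], 0], [[0, 0, 3.03], [0, 0, 0], 0]])

```text
time: 36.5
tool_pos: [0.5591, -0.0833, 0.0537]
tool_rot: [0.001, 0.709, 0.705, 0.0]
contact_force: [-5.1, 1.1, 10.0]
gripper_width: 0.428
grasp_force: 65.1
```

Emit:
jog_arm(targets=[[[0, 0.15, 0], [0, 0, 0], 0], [[0, 0.3, 0], [0, 0, 0], 0], [[0, 0.4, 0], [0, 0, 0], 0], [[0, 0.5, 0], [0, 0, 0], 0], [[0, 0.57, 0], [0, 0, 0], 0], [[0, 0.57, 0], [0, 0, 0], 0]])

```text
time: 37.25
tool_pos: [0.5693, -0.0837, 0.0539]
tool_rot: [-0.003, 0.709, 0.705, -0.004]
contact_force: [-23.3, 0.1, 24.0]
gripper_width: 0.426
grasp_force: 66.7
```

Emit:
jog_arm(targets=[[[0.15, 0, 0], [0, 0, 0], 0], [[0.3, 0, 0], [0, 0, 0], 0], [[0.4, 0, 0], [0, 0, 0], 0], [[0.5, 0, 0], [0, 0, 0], 0], [[0.6, 0.02, 0], [0, 0, 0], 0], [[0.7, 0.02, 0], [0, 0, 0], 0], [[0.7, 0.02, 0], [0, 0, 0], 0]])

```text
time: 38.12
tool_pos: [0.5694, -0.0721, 0.0539]
tool_rot: [0.0, 0.709, 0.705, -0.008]
contact_force: [-24.2, -19.5, 21.6]
gripper_width: 0.428
grasp_force: 66.4
```

Emit:
jog_arm(targets=[[[0.1, 0.0, 0], [0, 0, 0], 0], [[0.1, 0.0, 0], [0, 0, 0], 0], [[0.1, 0.0, 0], [0, 0, 0], 0]])

```text
time: 38.5
tool_pos: [0.5694, -0.0711, 0.054]
tool_rot: [0.001, 0.709, 0.705, -0.009]
contact_force: [-23.9, -24.7, 20.9]
gripper_width: 0.425
grasp_force: 66.3
```

```bash
python3 - <<'E'
from h import *
home(2)
E
```

```text
top [ 0.5704 -0.0693] [0.0653 0.0726] 0.23 z 0.0702
flange n 2152 y98 [-0.1099 -0.021 ] x [0.5434 0.5995]
side stop front y -0.0286 451
```

Contact has begun. One confirming push, then release.

Emit:
jog_arm(targets=[[[0.1, -0.05, -0.05], [0, 0, 0], 0], [[0.2, -0.05, -0.05], [0, 0, 0], 0], [[0.2, -0.05, -0.05], [0, 0, 0], 0], [[0.2, -0.05, -0.05], [0, 0, 0], 0]])

```text
time: 39.05
tool_pos: [0.5694, -0.0705, 0.0548]
tool_rot: [0.006, 0.709, 0.705, -0.011]
contact_force: [-18.2, -37.8, 12.0]
gripper_width: 0.426
grasp_force: 65.2
```

Emit:
jog_arm(targets=[[[-0.2, 0, -0.05], [0, 0, 0], 0], [[-0.3, -0.1, -0.1], [0, 0, 0], 0], [[-0.3, -0.1, -0.1], [0, 0, 0], 60], [[-0.3, -0.1, -0.1], [0, 0, 0], 60], [[-0.3, -0.1, -1], [0, 0, 0], 60], [[-0.3, -0.1, -3], [0, 0, 0], 60], [[-0.3, -0.1, -5.5], [0, 0, 0], 60], [[-0.3, -0.1, -6.5], [0, 0, 0], 60]])

```text
time: 40.05
tool_pos: [0.5715, -0.0651, 0.2202]
tool_rot: [0.003, 0.709, 0.705, 0.002]
contact_force: [0.3, -0.1, 0.1]
gripper_width: 0.602
grasp_force: 0.0
```

Emit:
jog_arm(targets=[[[0, 0, 0], [0, 0, 0], 0], [[0, 0, 0], [0, 0, 0], 0], [[0, 0, 0], [0, 0, 0], 0]])

```text
time: 40.42
tool_pos: [0.568, -0.065, 0.2116]
tool_rot: [-0.002, 0.709, 0.705, -0.001]
contact_force: [0.4, -0.3, -0.7]
gripper_width: 0.005
grasp_force: 0.0
```

```bash
python3 - <<'E'
from h import *
print(state()["tool_pos"],state()["time"])
home(2);home(3);home(4)
carts("top")
im,d,c=shot("top","t10");P=cloud(c,d);z=P[...,2];hsv=cv2.cvtColor(im,cv2.COLOR_RGB2HSV)
rg=(abs(P[...,0]-.404)<.06)&(abs(P[...,1]-.11)<.06)
q=rg&(z>.017)&(z<.027);r=cv2.minAreaRect(P[q][:,:2].astype(np.float32));print("timer",r,q.sum())
q=rg&(z>.0275)&(z<.034);print("btn",q.sum(),P[q].mean(0),np.ptp(P[q],axis=0))
g=im[rg];u=np.argwhere(rg);print(u.min(0),u.max(0));a=u.min(0);b=u.max(0)
cv2.imwrite("pics/t10c.png",cv2.resize(im[a[0]:b[0],a[1]:b[1],::-1],None,fx=9,fy=9,interpolation=2))
go(.36,.10,.20,np.pi/2)
E
```

```text
[ 0.56800712 -0.0649729   0.21162007] 40.425
top [ 0.5696 -0.0704] [0.0713 0.0377] 89.73 z 0.0699
flange n 1023 y98 [-0.1116 -0.0229] x [0.5427 0.5965]
side stop front y -0.0287 103
top [0.6744 0.0585] [0.0622 0.0387] 89.57 z 0.0701
flange n 1123 y98 [0.0215 0.0963] x [0.6484 0.7018]
top [ 0.6733 -0.0709] [0.0702 0.0385] 89.69 z 0.0699
flange n 886 y98 [-0.1122 -0.0219] x [0.6473 0.7052]
side stop front y -0.0297 116
timer ((0.4037642776966095, 0.10929538309574127), (0.06526012718677521, 0.07818631082773209), 10.955303192138672) 686
btn 63 [0.3900188  0.10745557 0.03023526] [0.03916335 0.0683154  0.00557502]
[199 193] [246 241]
shift [ 6.56 -8.4   0.55] turn [-1.00e-02 -1.00e-02 -1.13e+01] j6 -0.24
```

View pics/t10c.png

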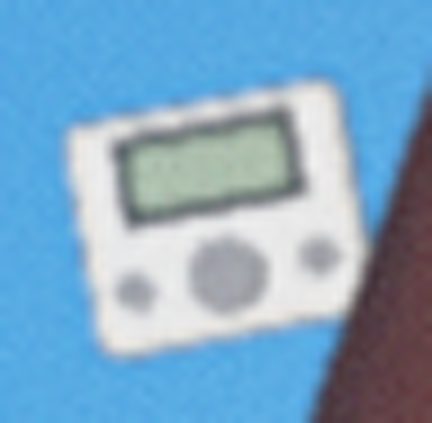

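White timer confirmed: the large middle button is at crop (228,273), i.e. top pixel (218.3, 229.3).

```bash
python3 - <<'E'
from h import *
b=ray(cam("top"),(218.3,229.3),.03)[0];print(b)
im,d,c=shot("wrist");print(proj(c,b))
go(b[0],b[1],.20,np.radians(0))
E
```

```text
[0.38639461 0.1046675  0.03      ]
[[65.69406665 -1.64993937]]
shift [ 6.75 -7.35  0.56] turn [-0.01 -0.   -0.05] j6 -0.24
```

Emit:
jog_arm(targets=[[[1.4, -1.5, 0], [0, 0, 0], 0], [[2.8, -3, 0], [0, 0, 0], 0], [[4.2, -4.5, 0], [0, 0, 0], 0], [[5.6, -6, 0], [0, 0, 0], 0], [[6.75, -7.35, 0.6], [0, 0, 0], 0], [[6.75, -7.35, 2.5], [0, 0, 0], 0], [[6.75, -7.35, 4.5], [0, 0, 0], 0], [[6.75, -7.35, 6], [0, 0, 0], 0]])

```text
time: 41.72
tool_pos: [0.3856, 0.1047, 0.0624]
tool_rot: [-0.0, 0.709, 0.705, -0.0]
contact_force: [-0.1, 0.2, 0.8]
gripper_width: -0.002
grasp_force: 0.0
```

Emit:
jog_arm(targets=[[[0, 0, 0], [0, 0, 0], 0], [[0, 0, 0], [0, 0, 0], 0], [[0, 0, 0], [0, 0, 0], 0]])

```text
time: 42.1
tool_pos: [0.3884, 0.1047, 0.0667]
tool_rot: [0.001, 0.709, 0.705, 0.002]
contact_force: [0.2, -0.1, -0.1]
gripper_width: 0.001
grasp_force: 0.0
```

Emit:
jog_arm(targets=[[[0, 0, 0.8], [0, 0, 0], 0], [[0, 0, 1.3], [0, 0, 0], 0], [[0, 0, 1.5], [0, 0, 0], 0], [[0, 0, 1.65], [0, 0, 0], 0], [[0, 0, 1.75], [0, 0, 0], 0], [[0, 0, 1.8], [0, 0, 0], 0], [[0, 0, 1.8], [0, 0, 0], 0]])

```text
time: 42.98
tool_pos: [0.387, 0.1046, 0.0242]
tool_rot: [-0.001, 0.709, 0.705, -0.002]
contact_force: [-20.2, -2.8, 38.3]
gripper_width: 0.0
grasp_force: 19.0
```

Emit:
jog_arm(targets=[[[0, 0, -0.5], [0, 0, 0], 0], [[0, 0, -2.5], [0, 0, 0], 0], [[0, 0, -4.5], [0, 0, 0], 0], [[0, 0, -6.5], [0, 0, 0], 0], [[2, 0, -7], [0, 0, 0], 0], [[2, 0, -7], [0, 0, 0], 0], [[2, 0, -7], [0, 0, 0], 0]])

```text
time: 43.85
tool_pos: [0.3866, 0.1544, 0.1939]
tool_rot: [0.0, 0.709, 0.705, -0.0]
contact_force: [-0.1, 1.0, -0.1]
gripper_width: -0.001
grasp_force: 0.0
```

```bash
python3 - <<'E'
from h import *
im,d,c=shot("scene","s11");cv2.imwrite("pics/s11c.png",cv2.resize(im[120:340,140:440,::-1],None,fx=2.6,fy=2.6,interpolation=2))
im,d,c=shot("top");P=cloud(c,d);z=P[...,2]
for i,(x,y) in NEST.items():
    m=(z>.066)&(z<.074)&(abs(P[...,0]-x)<.045)&(abs(P[...,1]-y)<.055)
    if m.sum()>40: X=P[m];print(i,m.sum(),cv2.minAreaRect(X[:,:2].astype(np.float32)))
E
```

```text
2 406 ((0.5677437782287598, -0.07219433784484863), (0.07130154222249985, 0.03754149749875069), 88.60344696044922)
3 413 ((0.6737058162689209, 0.0621417798101902), (0.039092544466257095, 0.06952571123838425), 1.2040667533874512)
4 403 ((0.6725525856018066, -0.0733153373003006), (0.07004548609256744, 0.038541823625564575), 88.69332122802734)
```

View pics/s11c.png

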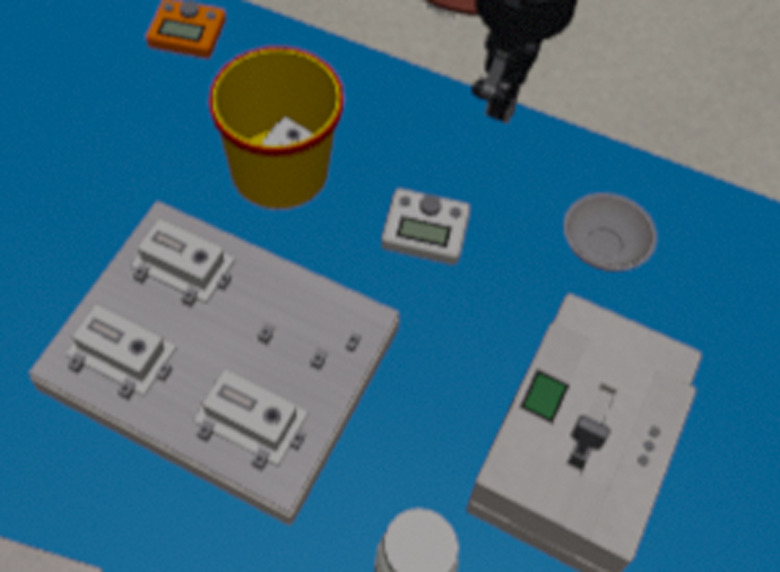

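All three fresh cartridges sit against their stops (crop (185,255), (120,345) and (250,415)). The used one is in the tub at (290,132), and the ejector and button are back at rest. I hand the job in.

```bash
python3 -c "
from plant import *
print(job_done())"
```

```text
the job is handed in; nothing more can be done
None
```

I handed the job in at about 44 s of the 210 s: the used cartridge is in the tub, all three fresh cartridges measured fully home (places 2, 3 and 4), and the white timer's start button was pressed to its stop; the hand-in returned no verdict.

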